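# Build up a wheel hub on its stub axle

### The arm

A 6-joint arm with a two-finger parallel gripper is mounted at the origin on the work surface. World frame = base frame: x ahead of the robot, y to its left, z up, the work surface at z = 0. Lengths are in mm, angles in rad, forces in N, time in s.
With the tool pointing down it reaches from about 350 to 875 mm from the base axis. Payload 4.2 kg.
Tool frame: the origin (TCP) lies at the very end of the fingers, on their centre line; the grasp point (between the pads) lies 19 mm behind it; z points along the fingers, y is the line along which they close (so a half turn about z gives the same grasp; the last joint's range is limited). The gripper opens to 85 mm and grips with 20 to 120 N. Pads are 22 mm wide; open, the fingers measure 114 mm over their backs; the gripper's body (76 mm by 85 mm) begins 54 mm behind the grasp point. The pads swing forward as they close: fully open they stand 13 mm farther back than shut.
Start: joints at [-0.855, 0.385, 0.008, 0, -1.194, -0.259], TCP at [275.685, -560.889, 231.312] pointing down, gripper open.
Joint ranges: [-3.14, 3.14], [-1.21, 2.06], [-1.07, 1.41], [-3.16, 2.05], [-2.99, -0.16], [-3.1, 3.1]. Speed limits (rad/s): [2.79, 2.79, 3.14, 3.14, 3.14, 3.14].

### API

Orientations are given as a unit quaternion [x, y, z, w].
In Python, from bench import arm gives the robot as it stands.
- The arm moves only by the tool servo_tool, never from a script. Its argument "rows" is a list that holds one entry, the list of rows, each a list of 7 numbers: the finger opening in mm, from 0 to 85.4, then the shift along the tool's x, y, z in mm, then the turn, a rotation vector about the tool's x, y, z in rad. A call has 1 to 10 rows; each row is the pose to reach, as a shift and turn from the pose commanded when the call began, along the tool's axes at that moment; what a row does not reach only later rows make up. A row lasts 1/8 s, in which the tool goes at most 62.5 mm and 10.7 degrees, less where a joint would pass 70% of its speed; a pose out of reach is approached as far as the arm can. A call with a gripper value outside its range is refused whole. The fingers move at their own pace and stop on an object; the grip force is fixed at half the most. Time passes only in rows, so rows that repeat a pose let the fingers close. It gives the time, the measured TCP pose, the force, the opening and the grip force at its end, in the units of the state.
- arm.read_state(): the state, without advancing time (a new reading comes with each control period).
- arm.get_image(name): name is "scene" or "top" or "wrist"; returns the picture (480x640x3 uint8, red, green, blue); there is no depth.
- arm.camera_params(name): a dict with "intrinsics" (3x3 intrinsics, pixels), "R" (3x3) and "t" (3): a world point X has camera coordinates R X + t. Camera axes: x right, y down, z forward; pixel columns grow to the right and rows downward; lengths in mm; the calibration is good to about 2 mm. A picture is of the moment at which its call begins: read the wrist's pose just before it. camera_params takes no time and is no camera call; for the wrist camera it gives the pose at the moment of the call.
- arm.job_done(): hands the job in; it is judged then, once.
The state is a dict: "clock": time; "joints": joint angles; "joint_vel": joint speeds; "joint_efforts": joint torques, N m; "position": TCP position; "ee_rot": TCP orientation; "contact_force": force on the tool from outside, world axes, zero at the start; "wrist_torque": the same for the moment, N m; "gripper_width": finger opening in mm; "grasp_force": force on a finger pad.
Only numpy, scipy, OpenCV 4.12 (cv2) and the standard library are available. Lean on these libraries where they do the work, as an engineer would, in place of code of your own. Each camera call takes 0.05 s, during which the arm holds its last target. There are 200 camera calls.

### The job

Build up the cart wheel hub on the stub axle that stands upright on the plywood block, ready for its nut: first the large roller bearing down flat on the axle's shoulder, then the aluminium hub, flange down, over that bearing, then the small roller bearing into the mouth of the hub, and last the thick flat washer on top of it. Set every part down without dropping it, and leave the castle nut, the dust cap and the grease tin where they lie.

Things in the scene. Friction and masses are not known exactly. Their poses are not given: they have to be found in the camera images.
- axle_shoulder (a point): Shoulder centre of the fixed stub axle: a steel spindle upright (z up) on an 86 mm dark plate (top 26 mm, corner bolts to 32 mm above the bench) on a 110 mm square plywood block. The shoulder is a level ring 38 mm across, 38 mm above the bench. The spindle rises 62 mm from it: 25 mm across up to 18, tapering to 15 mm across at 26, 15 mm across to 57, then a conical tip.
- big_bearing_mid (a point): Centre, half-way up, of the large tapered roller bearing: steel ring with rollers, 50 mm across, 15 high, bore 29, lying flat, z up, the right way up (narrow end up: sides straight for 10 mm, then tapering to 45 mm). 0.16 kg. Seated, its underside is on the shoulder.
- hub_mid (a point): Centre, half-way up, of the aluminium hub, 29 mm high, 0.55 kg, z up, lying flange down. Flange 100 mm across, 8 thick, five dark holes; above it a barrel 62 mm across. Recess below 56 mm wide, 10 deep (goes over the large bearing); 32 mm through hole; mouth on top 53 mm wide, 7 deep. Seated on the large bearing: underside 5, mouth floor 27, top 34 mm above the shoulder.
- small_bearing_mid (a point): Centre, half-way up, of the small tapered roller bearing: steel ring with rollers, 42 mm across, 17 high, bore 20, lying flat, z up, the right way up (narrow end down: 36 mm, widening over the lowest 6 mm). 0.10 kg. Seated on the floor of the hub's mouth, its underside is 27 mm above the shoulder and its upper 10 mm stand out of the hub.
- washer_mid (a point): Centre, half-way up, of the flat steel washer: plain ring 36 mm across, 6 mm thick, bore 20 mm, lying flat, z up. 35 g. Lying on the small bearing, its underside is 44 mm above the shoulder.
- castle_nut_mid (a point): Centre of the castle nut (slotted steel hexagon nut, 30 mm across, 17 mm high) lying on the bench; not used in this job.
- dust_cap_mid (a point): Centre of the dust cap (grey domed cap, 54 mm across, 22 mm high) lying on the bench dome up; not used in this job.
- grease_tin_mid (a point): Centre of the closed grease tin (steel with a dark green band, 67 mm across, 48 mm high) on the bench; not used in this job.

How it is judged:
By the outcome, as a careful person would: the job done as asked, in the order asked, and still so for the second after the job is handed in, with the robot touching nothing.
It also fails if it takes over 115 s, if anything falls off the work surface, if the arm or the gripper's body presses on something with over 40 N, if the wrist force passes 120 N, or if a joint passes its speed limit or range.

## Working session

There is one attempt and no reset: what is moved stays moved. The work goes in short steps, Python scripts to look and compute and a tool call to move; the robot and the scene stay as the last step left them, time stands still between calls to the robot, and variables do not carry over. Pictures are saved under pics/ and viewed, at most 14 in all, crops included, and the job is handed in when it is done.

Besides the shell and the picture viewer there is one more tool, called after ">>>" as name(argument=value, ...), one argument or row to a line, values as JSON. servo_tool: Moves the arm, as the interface text tells. Its arguments: {"type":"object","properties":{"rows":{"type":"array"}},"required":["rows"]}

```bash
mkdir -p pics; ls; python3 - <<'E'
from bench import arm
import cv2,numpy as np
s=arm.read_state();print({k:np.round(v,3) for k,v in s.items()})
for n in("scene","top"):
    p=arm.camera_params(n);print(n,np.round(p["intrinsics"],1).tolist(),np.round(p["R"],4).tolist(),np.round(p["t"],1).tolist())
    cv2.imwrite(f"pics/{n}0.png",arm.get_image(n)[:,:,::-1])
E
```

```text
pics
{'clock': np.float64(0.0), 'joints': array([-0.855,  0.386,  0.007, -0.   , -1.194, -0.259]), 'joint_vel': array([ 0.   , -0.001, -0.001, -0.   , -0.001,  0.   ]), 'joint_efforts': array([ 0.0000e+00, -3.9229e+01,  1.8840e+01,  4.1860e+00, -5.0000e-03,
       -0.0000e+00]), 'position': array([ 275.408, -560.389,  230.236]), 'ee_rot': array([-0.226,  0.974,  0.001, -0.   ]), 'contact_force': array([-0.048, -0.357,  0.413]), 'wrist_torque': array([-0.01 ,  0.018,  0.007]), 'grasp_force': np.float64(0.0), 'gripper_width': np.float64(85.178)}
scene [[600.1, 0.0, 324.9], [0.0, 600.1, 241.8], [0.0, 0.0, 1.0]] [[-0.7707, 0.637, 0.0184], [0.4236, 0.5336, -0.732], [-0.4761, -0.5563, -0.681]] [412.7, -209.8, 1350.3]
top [[592.0, 0.0, 313.9], [0.0, 592.0, 234.8], [0.0, 0.0, 1.0]] [[-0.0058, -0.9995, 0.03], [-0.9961, 0.0031, -0.0885], [0.0884, -0.0304, -0.9956]] [-10.8, 560.5, 1045.4]
```

View pics/top0.png

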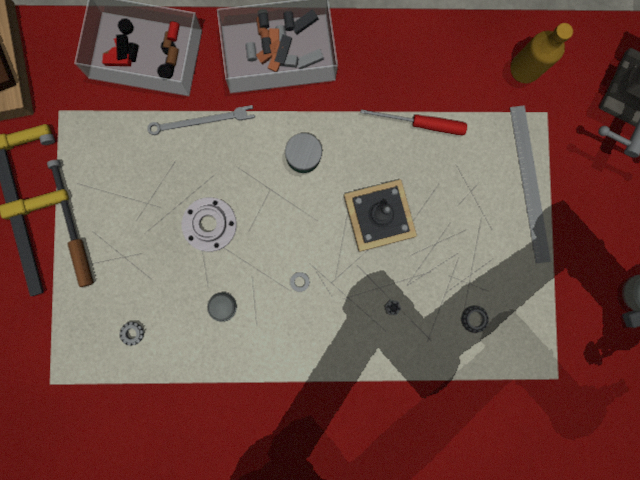

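View pics/scene0.png

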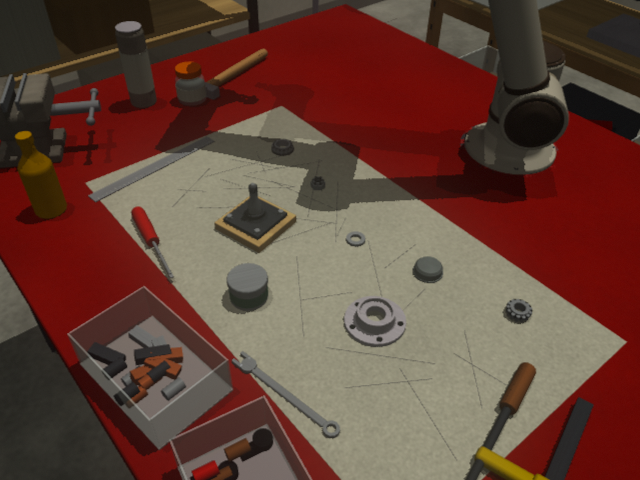

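The top view shows the large bearing at about (475,320), hub (208,224), small bearing (132,333), washer (300,282), nut (393,307), cap (222,306), axle (382,210) and tin (304,152). The scene view shows the same parts: large bearing (283,145), axle tip (253,187), hub (375,315), small bearing (518,310) and washer (356,239).

```bash
cat > h.py <<'E'
from bench import arm
import numpy as np, cv2
from scipy.spatial.transform import Rotation as Ro
def ray(p,uv):
    K,R,t=map(np.asarray,(p["intrinsics"],p["R"],p["t"]))
    d=R.T@np.linalg.solve(K,[uv[0],uv[1],1.]); return -R.T@t,d/np.linalg.norm(d)
def plane(p,uv,z):
    c,d=ray(p,uv); return c+d*(z-c[2])/d[2]
def tri(obs):
    A=0;b=0;rs=[ray(p,u) for p,u in obs]
    for c,d in rs:
        M=np.eye(3)-np.outer(d,d);A=A+M;b=b+M@c
    X=np.linalg.solve(A,b)
    return X,max(np.linalg.norm((np.eye(3)-np.outer(d,d))@(X-c)) for c,d in rs)
def proj(p,X):
    q=np.asarray(p["intrinsics"])@(np.asarray(p["R"])@X+p["t"]);return q[:2]/q[2]
def togo(X,s=None):
    "shift in tool axes to bring measured TCP to world X"
    s=s or arm.read_state();return Ro.from_quat(s["ee_rot"]).inv().apply(np.asarray(X)-s["position"])
E
python3 - <<'E'
from h import *
T,S=arm.camera_params("top"),arm.camera_params("scene")
o=dict(big=((475,320),(283,146)),axtip=((385,204),(253,187)),hub=((208,223),(375,314)),small=((132,333),(518,310)),washer=((300,282),(356,239)))
for k,(a,b) in o.items():
    X,e=tri([(T,a),(S,b)]);print(k,X.round(1),round(e,1),np.hypot(X[0],X[1]).round(0),"z10:",plane(T,a,10).round(0))
s=arm.read_state();R=Ro.from_quat(s["ee_rot"]);W=arm.camera_params("wrist")
c,d=ray(W,(320,240));print("cam in tool",R.inv().apply(c-s["position"]).round(1),"dir",R.inv().apply(d).round(3),W["intrinsics"][0][0]);print("tool R",R.as_matrix().round(3))
print("cam Rtool",(np.asarray(W["R"])@R.as_matrix()).round(3))
E
```

```text
big [ 404.1 -305.6   12.5] 1.0 507.0 z10: [ 405. -307.   10.]
axtip [ 602.4 -128.8  102.1] 4.1 616.0 z10: [ 619. -146.   10.]
hub [581.7 178.7  23. ] 1.3 609.0 z10: [584. 180.  10.]
small [385.7 313.4  12.4] 1.2 497.0 z10: [386. 313.  10.]
washer [474.3  13.4   5. ] 1.9 475.0 z10: [476.  12.  10.]
cam in tool [  67.2   -0.4 -142.3] dir [-0.27  -0.004  0.963] 389.39120501603475
tool R [[-0.898 -0.441 -0.001]
 [-0.441  0.898  0.002]
 [ 0.     0.002 -1.   ]]
cam Rtool [[-0.     1.     0.   ]
 [-0.965  0.    -0.262]
 [-0.262 -0.     0.965]]
```

The heights and reaches are plausible. I'm going above the large bearing for a close look.

>>> servo_tool(
  rows=[
    [[85,-228,172,120,0,0,0],[85,-228,172,120,0,0,0],[85,-228,172,120,0,0,0],[85,-228,172,120,0,0,0],[85,-228,172,120,0,0,0],[85,-228,172,120,0,0,0],[85,-228,172,120,0,0,0],[85,-228,172,120,0,0,0]],
  ],
)

```text
clock: 1.1
position: [404.4, -307.0, 111.8]
ee_rot: [-0.226, 0.974, -0.0, 0.0]
contact_force: [-1.0, -0.2, -0.3]
gripper_width: 85.1
grasp_force: 0.0
```

```bash
python3 - <<'E'
from h import *
s=arm.read_state();W=arm.camera_params("wrist");im=arm.get_image("wrist")
print(s["clock"],s["position"].round(1),proj(W,np.array([404,-306,10.])).round(0))
cv2.imwrite("pics/w1.png",im[:,:,::-1])
E
```

```text
1.1 [ 404.4 -307.   111.8] [324. 238.]
```

View pics/w1.png

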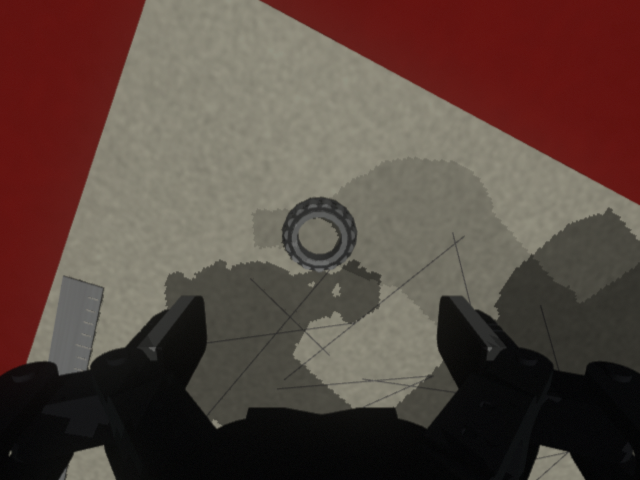

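The close view shows the large bearing's ring spanning columns 283–356 and rows 197–271, with its centre at about (319.5,234), a few pixels from where I expected it.

```bash
python3 - <<'E'
from h import *
W=arm.camera_params("wrist");T=arm.camera_params("top")
# top face centre (bore rim) approx, and two-view triangulation
print(plane(W,(319.5,234),9),tri([(W,(319.5,234)),(T,(475,320)),(arm.camera_params("scene"),(283,146))]))
for z in (5,10,15):
    a,b=plane(W,(283,234),z),plane(W,(356,234),z);print(z,np.linalg.norm(a-b))
X=plane(W,(319.5,234),9);print(togo([X[0],X[1],4]))
E
```

```text
[ 402.9067674  -309.70234213    9.        ] (array([ 402.9903469 , -308.21741487,    9.57040434]), np.float64(1.9693403939207774))
5 48.27827587357084
10 47.3085995103639
15 46.33892314715706
[  2.47075468  -1.73922899 107.76531794]
```

>>> servo_tool(
  rows=[
    [[85,2.5,-1.5,50,0,0,0],[85,2.5,-1.5,90,0,0,0],[85,2.5,-1.5,105,0,0,0],[85,2.5,-1.5,111,0,0,0],[85,2.5,-1.5,111,0,0,0],[85,2.5,-1.5,111,0,0,0],[60,2.5,-1.5,111,0,0,0],[40,2.5,-1.5,111,0,0,0],[40,2.5,-1.5,111,0,0,0],[40,2.5,-1.5,111,0,0,0]],
  ],
)

```text
clock: 2.4
position: [403.3, -308.6, 1.6]
ee_rot: [-0.227, 0.974, -0.0, 0.0]
contact_force: [-1.3, 1.9, 8.1]
gripper_width: 46.5
grasp_force: 60.1
```

```bash
python3 - <<'E'
from h import *
s=arm.read_state();print(s["gripper_width"],s["contact_force"])
cv2.imwrite("pics/w2.png",cv2.resize(arm.get_image("wrist")[220:480,120:520,::-1],None,fx=2,fy=2))
E
```

```text
46.49305526288909 [-1.28259809  1.94786174  8.12002971]
```

View pics/w2.png

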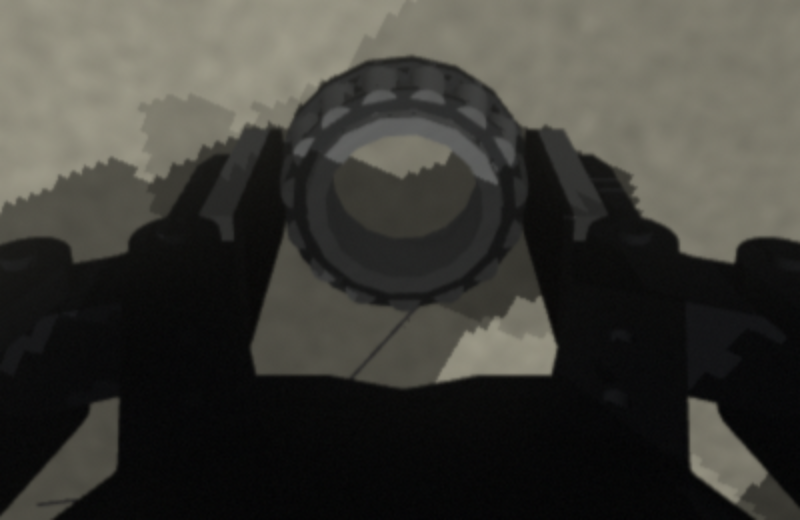

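The pads hold the ring by its flanks, but 46.5 mm with 8 N upward suggests they are on the taper. I'll open a little and feel for the bench.

>>> servo_tool(
  rows=[
    [[58,0,0,0,0,0,0],[58,0,-0.5,0,0,0,0],[58,0,-0.5,1,0,0,0],[58,0,-0.5,2,0,0,0],[58,0,-0.5,3,0,0,0],[58,0,-0.5,3,0,0,0]],
  ],
)

```text
clock: 3.2
position: [403.0, -308.8, -2.9]
ee_rot: [-0.226, 0.974, 0.0, -0.0]
contact_force: [-0.3, -0.9, -0.3]
gripper_width: 58.2
grasp_force: 0.0
```

>>> servo_tool(
  rows=[
    [[40,0,0,0,0,0,0],[40,0,0,0,0,0,0],[40,0,0,0,0,0,0],[40,0,0,0,0,0,0]],
  ],
)

```text
clock: 3.7
position: [403.1, -308.9, -2.1]
ee_rot: [-0.227, 0.974, -0.0, 0.0]
contact_force: [-1.5, 1.1, 5.5]
gripper_width: 47.4
grasp_force: 60.9
```

>>> servo_tool(
  rows=[
    [[40,0,0,-2,0,0,0],[40,0,0,-5,0,0,0],[40,0,0,-20,0,0,0],[40,0,0,-60,0,0,0],[40,0,0,-108,0,0,0],[40,0,0,-108,0,0,0],[40,0,0,-108,0,0,0]],
  ],
)

```text
clock: 4.58
position: [402.5, -308.5, 105.5]
ee_rot: [-0.226, 0.974, 0.0, 0.0]
contact_force: [0.5, -0.2, -2.8]
gripper_width: 47.3
grasp_force: 62.2
```

```bash
python3 - <<'E'
from h import *
s=arm.read_state();print(s["gripper_width"],s["contact_force"])
cv2.imwrite("pics/w3.png",cv2.resize(arm.get_image("wrist")[220:480,120:520,::-1],None,fx=2,fy=2))
E
```

```text
47.30963852326305 [ 0.49747735 -0.20548132 -2.78406382]
```

View pics/w3.png

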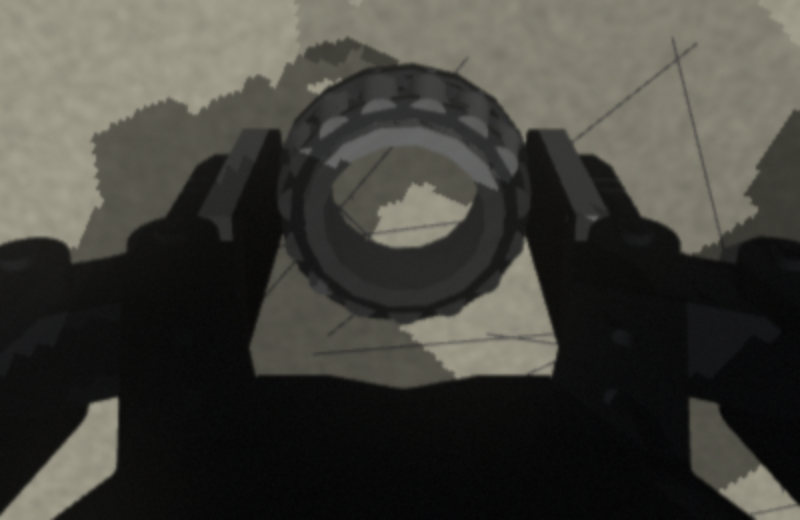

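The bearing is held level and lifted clear, its top-face centre at about (404,195) in the crop. Next I'm moving beside the axle to look at it.

>>> servo_tool(
  rows=[
    [[40,-30,12,-54,0,0,0],[40,-80,30,-54,0,0,0],[40,-135,50,-54,0,0,0],[40,-180,64,-54,0,0,0],[40,-200,71,-54,0,0,0],[40,-200,71,-54,0,0,0],[40,-200,71,-54,0,0,0]],
  ],
)

```text
clock: 5.5
position: [550.0, -157.5, 158.4]
ee_rot: [-0.226, 0.974, 0.0, -0.001]
contact_force: [0.1, -0.4, -1.0]
gripper_width: 47.4
grasp_force: 62.6
```

```bash
python3 - <<'E'
from h import *
s=arm.read_state();W=arm.camera_params("wrist");im=arm.get_image("wrist")
print(s["position"].round(1),s["gripper_width"])
R=Ro.from_quat(s["ee_rot"])
X=plane(W,(120+404/2,220+195/2),s["position"][2]+17);print("bearing in tool",R.inv().apply(X-s["position"]).round(2))
cv2.imwrite("pics/w4.png",im[:,:,::-1])
E
```

```text
[ 550.  -157.5  158.4] 47.4260152938269
bearing in tool [  3.55  -0.26 -16.99]
```

View pics/w4.png

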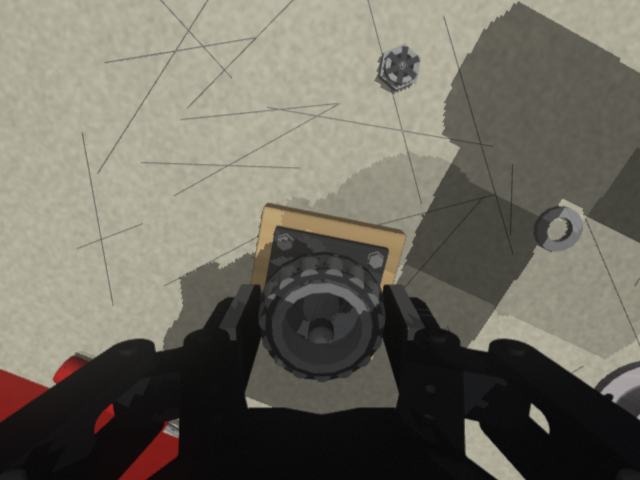

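The bearing covers the axle: the spindle tip shows through its bore near (320,330), with plate bolts at (285,241) and (376,260). Image up is tool +x, so I'm moving 118 mm along −x to uncover it.

>>> servo_tool(
  rows=[
    [[40,-30,0,0,0,0,0],[40,-80,0,0,0,0,0],[40,-118,0,0,0,0,0],[40,-118,0,0,0,0,0],[40,-118,0,0,0,0,0]],
  ],
)

```text
clock: 6.18
position: [655.9, -105.8, 158.9]
ee_rot: [-0.226, 0.974, 0.0, -0.001]
contact_force: [-0.1, -0.2, -1.4]
gripper_width: 47.1
grasp_force: 62.6
```

```bash
python3 - <<'E'
from h import *
s=arm.read_state();W=arm.camera_params("wrist");im=arm.get_image("wrist")
print(s["position"].round(1),s["gripper_width"])
np.savez("w5.npz",im=im,pos=s["position"],q=s["ee_rot"],K=W["intrinsics"],R=W["R"],t=W["t"])
cv2.imwrite("pics/w5.png",im[:,:,::-1])
E
```

```text
[ 655.9 -105.8  158.9] 47.108681331222265
```

View pics/w5.png

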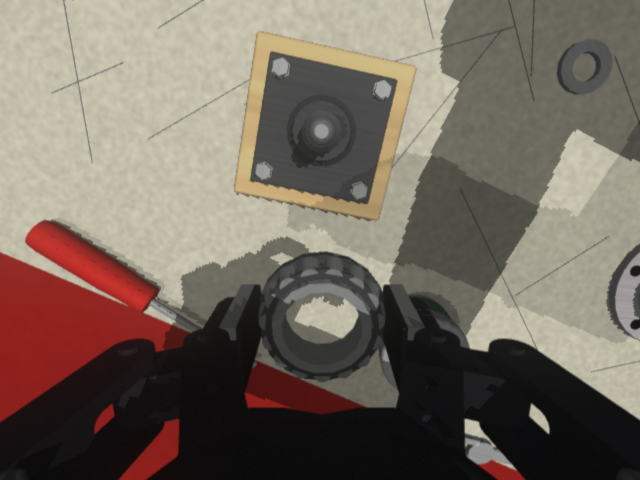

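The axle is fully in view: spindle tip at about (321,131) and four bolts at (281,67), (383,90), (264,171), (360,191). The held bearing is at about (322,318).

```bash
python3 - <<'E'
from h import *
d=np.load("w5.npz");W=dict(intrinsics=d["K"],R=d["R"],t=d["t"]);R=Ro.from_quat(d["q"])
# earlier view: same camera-tool transform
pos4=np.array([550,-157.5,158.4]);W4=dict(W,t=d["t"]-d["R"]@(pos4-d["pos"]))
T=arm.camera_params("top")
for a,b in (((321,131),(320,330)),((264,171),None),((281,67),(285,241)),((383,90),(376,260))):
    if b: X,e=tri([(W,a),(W4,b)]);print("two-view",X.round(1),round(e,1))
bl=[plane(W,u,32) for u in((281,67),(383,90),(360,191),(264,171))]
l=[np.cross([*bl[i][:2],1],[*bl[i+2][:2],1]) for i in(0,1)];c=np.cross(*l);c=c[:2]/c[2]
print("bolts centre",c,"sides",[np.linalg.norm(bl[i]-bl[i-1]).round(1) for i in range(4)])
print("tip z100",plane(W,(321,131),100),"shoulder ring",plane(W,(322,129),38))
g=cv2.cvtColor(d["im"],cv2.COLOR_RGB2GRAY)
m=(g<60).astype(np.uint8)
cv2.imwrite("pics/w5c.png",cv2.resize(d["im"][80:390,230:410,::-1],None,fx=3,fy=3)[:930])
print("togo 130 above",R.inv().apply(np.array([*c,0])-d["pos"]))
# held bearing rings: fit ellipse on bright bore interior
for y,x in ((318,322),):
    ff=cv2.inRange(d["im"],(100,95,80),(255,255,255));n,lab,st,ce=cv2.connectedComponentsWithStats(ff[280:370,280:370]);print(st[1:],ce[1:])
E
```

```text
two-view [ 595.9 -136.2   85. ] 0.2
two-view [ 571.  -177.2   27. ] 0.0
two-view [ 554.4 -110.9   28.2] 0.1
bolts centre [ 595.71469431 -135.26342941] sides [np.float64(67.4), np.float64(67.4), np.float64(67.2), np.float64(67.5)]
tip z100 [ 595.82720397 -135.96590287  100.        ] shoulder ring [ 594.34789379 -136.00157811   38.        ]
togo 130 above [ 6.67605698e+01 -8.18680174e-02  1.58994263e+02]
[[   0    0   13    9   56]
 [  71    0   13    8   55]
 [   4    3   85   60 3547]
 [  89   14    1    3    3]
 [  80   83   10    7   32]
 [   0   88    4    2    7]] [[ 4.41071429  2.83928571]
 [78.25454545  2.65454545]
 [43.27318861 31.63744009]
 [89.         15.        ]
 [86.0625     87.25      ]
 [ 1.28571429 88.57142857]]
```

```bash
python3 - <<'E'
from h import *
d=np.load("w5.npz");W=dict(intrinsics=d["K"],R=d["R"],t=d["t"]);R=Ro.from_quat(d["q"])
a=np.linspace(0,2*np.pi,90)
def ext(x0,r,z):
    P=np.array([proj(W,d["pos"]+R.apply([x0+r*np.cos(t),r*np.sin(t),z])) for t in a]);return np.r_[P.min(0),P.max(0)].round(0)
for x0 in(0,2,4):
    for n,r,z in(("low50",25,-2),("mid50",25,-12),("top45",22.5,-17),("bore top",14.5,-17),("bore bot",14.5,-2)): print(x0,n,ext(x0,r,z))
g=cv2.cvtColor(d["im"],cv2.COLOR_RGB2GRAY);print("col322",{y:int(g[y,322]) for y in range(244,392,2)})
print("row318",{x:int(g[318,x]) for x in range(252,394,2)})
E
```

```text
0 low50 [259. 247. 386. 364.]
0 mid50 [255. 255. 391. 379.]
0 top45 [259. 267. 386. 381.]
0 bore top [282. 289. 363. 363.]
0 bore bot [286. 273. 360. 341.]
2 low50 [259. 242. 386. 360.]
2 mid50 [254. 250. 391. 375.]
2 top45 [259. 261. 386. 377.]
2 bore top [282. 283. 364. 358.]
2 bore bot [286. 268. 360. 337.]
4 low50 [258. 237. 387. 355.]
4 mid50 [254. 244. 391. 370.]
4 top45 [259. 256. 386. 372.]
4 bore top [282. 278. 364. 353.]
4 bore bot [285. 264. 360. 332.]
col322 {244: 189, 246: 187, 248: 188, 250: 183, 252: 79, 254: 49, 256: 65, 258: 62, 260: 66, 262: 65, 264: 50, 266: 59, 268: 49, 270: 64, 272: 65, 274: 65, 276: 65, 278: 64, 280: 79, 282: 85, 284: 120, 286: 128, 288: 129, 290: 130, 292: 122, 294: 105, 296: 158, 298: 177, 300: 167, 302: 180, 304: 186, 306: 188, 308: 184, 310: 179, 312: 180, 314: 186, 316: 188, 318: 188, 320: 190, 322: 192, 324: 189, 326: 185, 328: 186, 330: 140, 332: 107, 334: 106, 336: 106, 338: 106, 340: 106, 342: 102, 344: 54, 346: 52, 348: 52, 350: 52, 352: 53, 354: 54, 356: 53, 358: 53, 360: 51, 362: 51, 364: 56, 366: 62, 368: 60, 370: 61, 372: 51, 374: 31, 376: 52, 378: 59, 380: 59, 382: 90, 384: 101, 386: 100, 388: 69, 390: 38}
row318 {252: 22, 254: 21, 256: 22, 258: 35, 260: 54, 262: 58, 264: 58, 266: 37, 268: 33, 270: 35, 272: 54, 274: 61, 276: 62, 278: 62, 280: 64, 282: 64, 284: 52, 286: 77, 288: 104, 290: 105, 292: 109, 294: 125, 296: 186, 298: 185, 300: 188, 302: 187, 304: 188, 306: 193, 308: 198, 310: 197, 312: 192, 314: 187, 316: 186, 318: 189, 320: 190, 322: 188, 324: 186, 326: 187, 328: 188, 330: 188, 332: 191, 334: 192, 336: 188, 338: 185, 340: 185, 342: 184, 344: 186, 346: 188, 348: 188, 350: 191, 352: 190, 354: 187, 356: 172, 358: 61, 360: 58, 362: 63, 364: 63, 366: 61, 368: 62, 370: 59, 372: 36, 374: 34, 376: 34, 378: 51, 380: 60, 382: 60, 384: 51, 386: 23, 388: 21, 390: 20, 392: 20}
```

The axle axis is at (595.8, −135.6), with bolt spacing and spindle tip in agreement, and the bearing sits centred in the grip. I'm moving over the spindle and down part way.

>>> servo_tool(
  rows=[
    [[40,25,0,0,0,0,0],[40,60,-0.3,0,0,0,0],[40,66.8,-0.3,0,0,0,0],[40,66.8,-0.3,20,0,0,0],[40,66.8,-0.3,50,0,0,0],[40,66.8,-0.3,75,0,0,0],[40,66.8,-0.3,88,0,0,0],[40,66.8,-0.3,90,0,0,0],[40,66.8,-0.3,90,0,0,0]],
  ],
)

```text
clock: 7.35
position: [598.1, -134.8, 70.2]
ee_rot: [-0.227, 0.974, -0.0, 0.001]
contact_force: [-0.1, 0.2, -1.1]
gripper_width: 47.1
grasp_force: 62.6
```

```bash
python3 - <<'E'
from h import *
s=arm.read_state();W=arm.camera_params("wrist");im=arm.get_image("wrist")
print(s["position"].round(1),s["gripper_width"],s["contact_force"],togo([595.8,-135.6,36]))
for z in(70,85,95): print(proj(W,np.array([595.8,-135.6,z])))
cv2.imwrite("pics/w6.png",cv2.resize(im[230:400,230:420,::-1],None,fx=3.5,fy=3.5))
E
```

```text
[ 598.1 -134.8   70.2] 47.08813143491739 [-0.05989792  0.24007556 -1.05358779] [ 2.6069762   0.28154217 34.4748265 ]
[323.15575804 300.01941768]
[323.27834341 317.55613382]
[323.37518391 331.40986194]
```

View pics/w6.png

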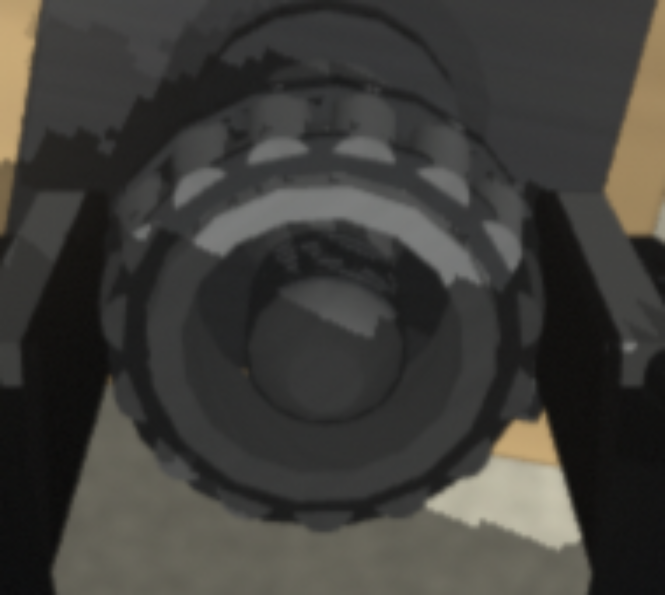

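The spindle is inside the bore and laterally centred (column ~323), with 2.6 mm still to correct along tool x. Going down.

>>> servo_tool(
  rows=[
    [[40,2.5,0.3,0,0,0,0],[40,2.5,0.3,0,0,0,0],[40,2.5,0.3,8,0,0,0],[40,2.5,0.3,16,0,0,0],[40,2.5,0.3,23,0,0,0],[40,2.5,0.3,28,0,0,0],[40,2.5,0.3,31,0,0,0],[40,2.5,0.3,31,0,0,0],[40,2.5,0.3,31,0,0,0]],
  ],
)

```text
clock: 8.52
position: [595.2, -135.5, 38.6]
ee_rot: [-0.226, 0.974, -0.0, 0.0]
contact_force: [0.3, 0.2, -1.9]
gripper_width: 46.7
grasp_force: 62.6
```

>>> servo_tool(
  rows=[
    [[40,-0.4,0,1,0,0,0],[40,-0.4,0,1.5,0,0,0],[40,-0.4,0,2,0,0,0],[40,-0.4,0,2.5,0,0,0],[40,-0.4,0,3,0,0,0],[40,-0.4,0,3,0,0,0],[40,-0.4,0,3,0,0,0]],
  ],
)

```text
clock: 9.4
position: [595.3, -135.3, 36.0]
ee_rot: [-0.227, 0.974, -0.0, 0.0]
contact_force: [-3.8, 0.6, 6.1]
gripper_width: 47.0
grasp_force: 63.2
```

The shoulder is felt at the expected height. Releasing and retreating.

>>> servo_tool(
  rows=[
    [[50,-0.4,0,0,0,0,0],[60,-0.4,0,0,0,0,0],[70,-0.4,0,0,0,0,0],[85,-0.4,0,-3,0,0,0],[85,-0.4,0,-15,0,0,0],[85,-0.4,0,-60,0,0,0],[85,-50,0,-115,0,0,0],[85,-65,0,-115,0,0,0],[85,-65,0,-115,0,0,0]],
  ],
)

```text
clock: 10.52
position: [655.3, -105.8, 152.2]
ee_rot: [-0.227, 0.974, -0.0, 0.002]
contact_force: [-0.8, -1.4, -0.1]
gripper_width: 85.2
grasp_force: 0.0
```

```bash
python3 - <<'E'
from h import *
s=arm.read_state();W=arm.camera_params("wrist");im=arm.get_image("wrist")
print(s["position"].round(1),s["clock"],s["contact_force"])
for z in(38,53,100): print(proj(W,np.array([595.8,-135.6,z])))
# hub: refine from the top view
T=arm.get_image("top");cv2.imwrite("pics/m7.png",np.hstack([cv2.resize(im[40:240,220:420,::-1],None,fx=2,fy=2),cv2.resize(T[180:270,165:255,::-1],(400,400))]))
E
```

```text
[ 655.3 -105.8  152.2] 10.525 [-0.78412245 -1.38591522 -0.1211027 ]
[321.8596945  131.19638164]
[321.84036524 131.3071166 ]
[321.76049829 131.76466469]
```

View pics/m7.png

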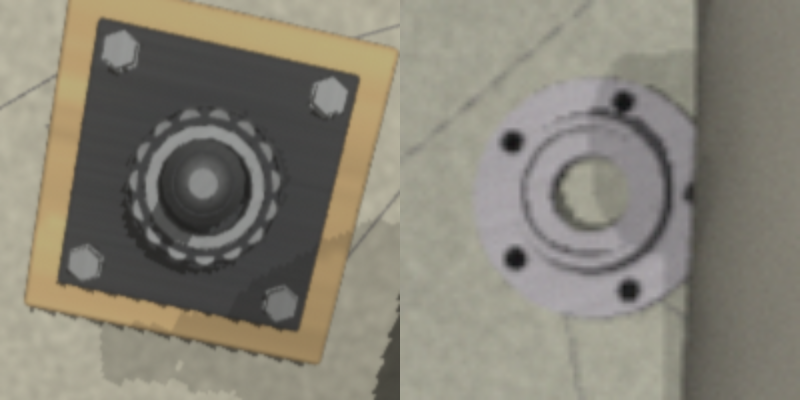

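The large bearing is seated flat and concentric with the spindle; its ring centre and the spindle are both near (204,185) in the left crop. Next, the hub.

>>> servo_tool(
  rows=[
    [[85,-5,25,0,0,0,0],[85,-15,75,0,0,0,0],[85,-28,135,5,0,0,0],[85,-40,190,12,0,0,0],[85,-52,245,12,0,0,0],[85,-60,280,12,0,0,0],[85,-61,288,12,0,0,0],[85,-61,288,12,0,0,0],[85,-61,288,12,0,0,0]],
  ],
)

```text
clock: 11.75
position: [581.3, 177.3, 138.1]
ee_rot: [-0.226, 0.974, -0.0, -0.0]
contact_force: [0.5, -1.0, 0.7]
gripper_width: 85.1
grasp_force: 0.0
```

```bash
python3 - <<'E'
from h import *
s=arm.read_state();W=arm.camera_params("wrist");im=arm.get_image("wrist")
print(s["position"].round(1),proj(W,np.array([582.7,179.5,29.])))
np.savez("w8.npz",im=im,pos=s["position"],q=s["ee_rot"],K=W["intrinsics"],R=W["R"],t=W["t"])
cv2.imwrite("pics/w8.png",im[:,:,::-1])
E
```

```text
[581.3 177.3 138.1] [324.19740069 238.38512597]
```

View pics/w8.png

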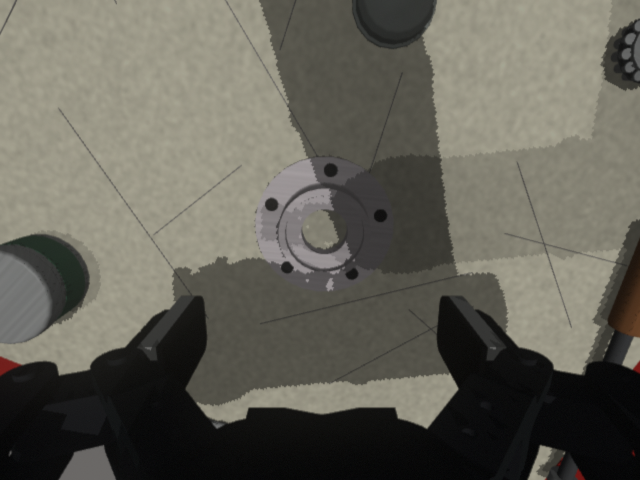

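The hub's five holes are at (271,205), (330,170), (380,215), (352,273) and (287,267); the barrel is around (325,229).

```bash
python3 - <<'E'
from h import *
d=np.load("w8.npz");W=dict(intrinsics=d["K"],R=d["R"],t=d["t"]);T=arm.camera_params("top")
P=np.array([plane(W,u,8) for u in((271,205),(330,170),(380,215),(352,273),(287,267))])
A=np.c_[2*P[:,:2],np.ones(5)];c=np.linalg.lstsq(A,(P[:,:2]**2).sum(1),rcond=None)[0];r=np.sqrt(c[2]+c[0]**2+c[1]**2)
print("centre",c[:2],"r",r,"mean",P.mean(0))
# height of holes: top view hole pixels (crop scale 4.444)
for w,t in(((271,205),(515,258)),((330,170),(629,291)),((287,267),(512,141)),((352,273),(623,101))):
    u=(165+(t[0]-400)/4.444,180+t[1]/4.444);print(tri([(W,w),(T,u)]))
print("mouth rim z29",plane(W,(325,229),29),togo([*c[:2],10],dict(position=d["pos"],ee_rot=d["q"])))
E
```

```text
centre [580.3057201  178.31532333] r 40.90174660842744 mean [580.29766673 178.30433208   8.        ]
(array([524.18640327, 153.29845758, 303.05868318]), np.float64(9.259607643443543))
(array([542.60404377, 164.24996545,   6.19139375]), np.float64(0.48683173823449327))
(array([580.83145682, 173.30756179, 138.59274742]), np.float64(17.24069561519651))
(array([601.87314544, 181.12566425,  54.30096297]), np.float64(24.130858189178642))
mouth rim z29 [576.65362965 177.12199239  29.        ] [  0.37251186   1.34565591 128.10422988]
```

The hub centre is (580.3,178.3): hole circle radius 41 mm, and the hole height came out at 6 mm against the nominal 8. Descending and gripping the barrel.

>>> servo_tool(
  rows=[
    [[85,0.4,1.3,50,0,0,0],[85,0.4,1.3,90,0,0,0],[85,0.4,1.3,115,0,0,0],[85,0.4,1.3,128,0,0,0],[85,0.4,1.3,130,0,0,0],[85,0.4,1.3,130,0,0,0],[70,0.4,1.3,130,0,0,0],[55,0.4,1.3,130,0,0,0],[55,0.4,1.3,130,0,0,0],[55,0.4,1.3,130,0,0,0]],
  ],
)

```text
clock: 13.05
position: [581.3, 180.0, 10.2]
ee_rot: [-0.227, 0.974, 0.0, 0.001]
contact_force: [-1.4, -2.1, 5.7]
gripper_width: 59.0
grasp_force: 63.8
```

>>> servo_tool(
  rows=[
    [[55,0,0,-3,0,0,0],[55,0,0,-8,0,0,0],[55,0,0,-30,0,0,0],[55,0,0,-70,0,0,0],[55,0,0,-115,0,0,0],[55,0,0,-150,0,0,0],[55,0,0,-150,0,0,0],[55,0,0,-150,0,0,0]],
  ],
)

```text
clock: 14.05
position: [578.7, 179.2, 155.9]
ee_rot: [-0.226, 0.974, -0.0, -0.002]
contact_force: [0.0, 0.8, -6.4]
gripper_width: 59.1
grasp_force: 66.4
```

```bash
python3 - <<'E'
from h import *
s=arm.read_state();W=arm.camera_params("wrist");im=arm.get_image("wrist")
print(s["position"].round(1),s["contact_force"],s["wrist_torque"])
np.savez("w9.npz",im=im,pos=s["position"],q=s["ee_rot"],K=W["intrinsics"],R=W["R"],t=W["t"])
cv2.imwrite("pics/w9.png",im[:,:,::-1])
E
```

```text
[578.7 179.2 155.9] [ 4.02308707e-03  8.34585596e-01 -6.40483950e+00] [-0.03051714  0.06301471 -0.00680934]
```

View pics/w9.png

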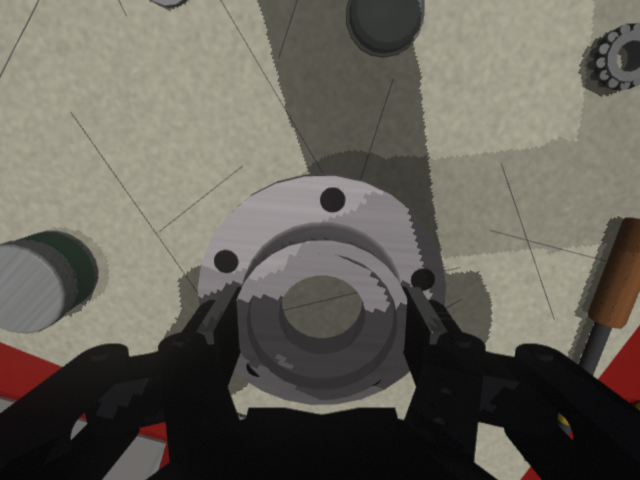

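The hub is held level, with visible flange holes at (226,261), (332,200), (423,279) and the through hole around (323,306).

```bash
python3 - <<'E'
from h import *
d=np.load("w9.npz");W=dict(intrinsics=d["K"],R=d["R"],t=d["t"]);R=Ro.from_quat(d["q"])
for dz in(0,-2.2,-4):
    P=np.array([R.inv().apply(plane(W,u,d["pos"][2]+dz)-d["pos"]) for u in((226,261),(332,200),(423,279))])
    A=np.c_[2*P[:,:2],np.ones(3)];c=np.linalg.solve(A,(P[:,:2]**2).sum(1));print(dz,c[:2],np.sqrt(c[2]+c[0]**2+c[1]**2))
# with tool at pos; shift to bring hub (0,0) over axle
print(R.inv().apply(np.array([595.8,-135.6,0])-d["pos"]))
E
```

```text
0 [ 2.17247111 -0.26809877] 40.506908296077384
-2.2 [ 1.16970788 -0.26599184] 41.13220372360639
-4 [ 0.34926523 -0.26426799] 41.6438090734029
[ 122.56610335 -290.31816812  156.211463  ]
```

>>> servo_tool(
  rows=[
    [[55,8,-20,0,0,0,0],[55,25,-60,0,0,0,0],[55,46,-110,0,0,0,0],[55,67,-160,0,0,0,0],[55,88,-210,0,0,0,0],[55,107,-255,0,0,0,0],[55,119,-283,0,0,0,0],[55,121.3,-290,0,0,0,0],[55,121.3,-290,0,0,0,0],[55,121.3,-290,0,0,0,0]],
  ],
)

```text
clock: 15.35
position: [599.2, -133.2, 157.8]
ee_rot: [-0.227, 0.974, 0.0, -0.0]
contact_force: [-0.1, 0.0, -5.8]
gripper_width: 58.8
grasp_force: 66.5
```

```bash
python3 - <<'E'
from h import *
s=arm.read_state();W=arm.camera_params("wrist");im=arm.get_image("wrist");R=Ro.from_quat(s["ee_rot"])
print(s["position"].round(1),togo(np.array([595.8,-135.6,51])-R.apply([1.3,-.3,0])))
print("tip px expect",proj(W,np.array([595.8,-135.6,98.])))
np.savez("w10.npz",im=im)
cv2.imwrite("pics/w10.png",cv2.resize(im[180:400,200:450,::-1],None,fx=2,fy=2))
E
```

```text
[ 599.2 -133.2  157.8] [  3.00834435  -0.49670733 107.04447005]
tip px expect [321.04556199 251.2159625 ]
```

View pics/w10.png

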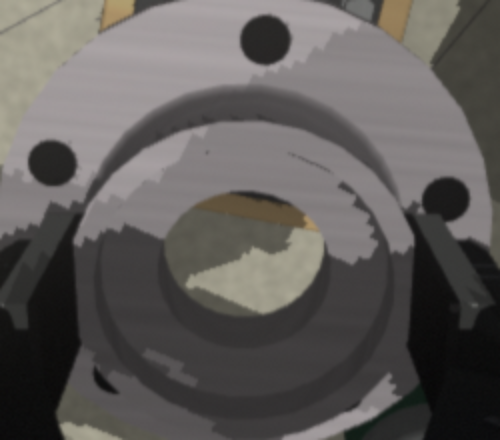

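The spindle tip is hidden behind the hub wall, as the geometry predicts at this height. Correcting 3 mm along x, then going down to just above the bearing.

>>> servo_tool(
  rows=[
    [[55,3,-0.5,0,0,0,0],[55,3,-0.5,10,0,0,0],[55,3,-0.5,35,0,0,0],[55,3,-0.5,60,0,0,0],[55,3,-0.5,80,0,0,0],[55,3,-0.5,88,0,0,0],[55,3,-0.5,89,0,0,0],[55,3,-0.5,89,0,0,0]],
  ],
)

```text
clock: 16.4
position: [597.8, -135.8, 70.2]
ee_rot: [-0.227, 0.974, -0.0, 0.001]
contact_force: [-0.8, -0.7, -5.2]
gripper_width: 58.7
grasp_force: 66.5
```

```bash
python3 - <<'E'
from h import *
s=arm.read_state();W=arm.camera_params("wrist");im=arm.get_image("wrist");R=Ro.from_quat(s["ee_rot"])
print(s["position"].round(1),s["contact_force"],togo(np.array([595.8,-135.6,51])-R.apply([1.3,-.3,0])))
print("tip px expect",proj(W,np.array([595.8,-135.6,98.])))
cv2.imwrite("pics/w11.png",cv2.resize(im[180:400,200:450,::-1],None,fx=2,fy=2))
E
```

```text
[ 597.8 -135.8   70.2] [-0.76031113 -0.69346706 -5.16267822] [ 0.43371161  1.34214313 19.32348146]
tip px expect [325.77125592 338.18465037]
```

View pics/w11.png

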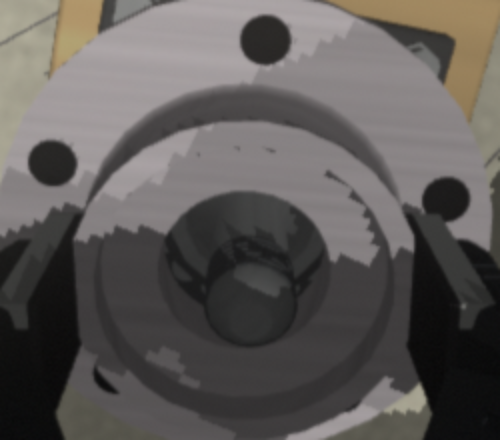

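The spindle is inside the hole, about 1.2 mm off along tool y. Correcting and lowering.

>>> servo_tool(
  rows=[
    [[55,0.4,1.3,0,0,0,0],[55,0.4,1.3,4,0,0,0],[55,0.4,1.3,10,0,0,0],[55,0.4,1.3,14,0,0,0],[55,0.4,1.3,16,0,0,0],[55,0.4,1.3,16,0,0,0],[55,0.4,1.3,16,0,0,0]],
  ],
)

```text
clock: 17.32
position: [596.0, -134.8, 53.5]
ee_rot: [-0.226, 0.974, -0.0, 0.0]
contact_force: [-1.1, -0.2, -2.3]
gripper_width: 58.8
grasp_force: 66.8
```

>>> servo_tool(
  rows=[
    [[55,0,0,0.5,0,0,0],[55,0,0,1,0,0,0],[55,0,0,1.5,0,0,0],[55,0,0,1.5,0,0,0],[55,0,0,1.5,0,0,0]],
  ],
)

```text
clock: 17.95
position: [596.2, -134.8, 53.3]
ee_rot: [-0.227, 0.974, -0.0, 0.0]
contact_force: [-4.8, 1.4, 6.2]
gripper_width: 59.0
grasp_force: 67.7
```

Seated: contact at TCP 53.3 against the expected 53.2. Releasing.

>>> servo_tool(
  rows=[
    [[65,0,0,0,0,0,0],[75,0,0,0,0,0,0],[85,0,0,0,0,0,0],[85,0,0,-3,0,0,0],[85,0,0,-15,0,0,0],[85,0,0,-60,0,0,0],[85,-50,0,-100,0,0,0],[85,-65,0,-100,0,0,0],[85,-65,0,-100,0,0,0]],
  ],
)

```text
clock: 19.08
position: [654.6, -105.4, 151.6]
ee_rot: [-0.227, 0.974, 0.0, -0.0]
contact_force: [-0.3, -0.5, 0.7]
gripper_width: 84.6
grasp_force: 0.0
```

```bash
python3 - <<'E'
from h import *
s=arm.read_state();W=arm.camera_params("wrist");im=arm.get_image("wrist")
print(s["position"].round(1),s["clock"],togo([385.7,313.4,115]),togo([474.3,13.4,110]))
for z in(72,65,100): print(proj(W,np.array([595.8,-135.6,z])))
np.savez("w12.npz",im=im,pos=s["position"],q=s["ee_rot"],K=W["intrinsics"],R=W["R"],t=W["t"])
cv2.imwrite("pics/w12.png",cv2.resize(im[20:260,200:450,::-1],None,fx=2,fy=2))
E
```

```text
[ 654.6 -105.4  151.6] 19.075 [ 55.2060373  494.30811845  36.60646683] [108.01035906 185.98177432  41.2464151 ]
[320.24937701 132.90699748]
[320.28228308 132.84612133]
[320.09402172 133.19440437]
```

View pics/w12.png

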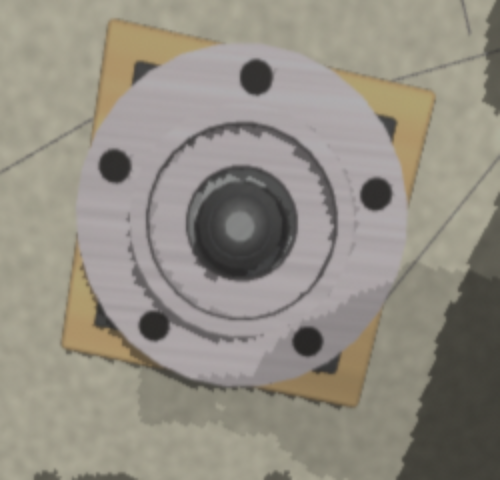

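The hub lies level and concentric on the axle: hole at about (242,222) and spindle at (239,226) in the crop. The picture allowance is now used up, so from here I measure numerically. On to the small bearing.

>>> servo_tool(
  rows=[
    [[85,3,25,0,0,0,0],[85,8,75,0,0,0,0],[85,15,135,5,0,0,0],[85,22,195,10,0,0,0],[85,29,255,16,0,0,0],[85,36,315,22,0,0,0],[85,43,375,28,0,0,0],[85,50,435,34,0,0,0],[85,54,480,36,0,0,0],[85,55,494,36,0,0,0]],
  ],
)

```text
clock: 20.38
position: [385.2, 313.0, 114.9]
ee_rot: [-0.228, 0.974, -0.001, -0.001]
contact_force: [0.4, -0.9, 0.0]
gripper_width: 85.3
grasp_force: 0.0
```

>>> servo_tool(
  rows=[
    [[85,0,0,0,0,0,0],[85,0,0,0,0,0,0]],
  ],
)

```text
clock: 20.62
position: [387.4, 311.5, 115.5]
ee_rot: [-0.226, 0.974, -0.0, -0.0]
contact_force: [-0.1, 0.7, -1.0]
gripper_width: 84.7
grasp_force: 0.0
```

```bash
cat > circ.py <<'E'
from h import *
def look(name,X):
    s=arm.read_state();W=arm.camera_params("wrist");im=arm.get_image("wrist")
    np.savez(name,im=im,pos=s["position"],q=s["ee_rot"],K=W["intrinsics"],R=W["R"],t=W["t"])
    p=proj(W,np.array(X,float));print("pos",s["position"].round(1),"expect px",p.round(0))
    return s,W,im,p
def rings(im,p,rr,n=4,half=60):
    x0,y0=(p-half).astype(int).clip(0);g=cv2.cvtColor(im,cv2.COLOR_RGB2GRAY)[y0:y0+2*half,x0:x0+2*half]
    for a,b in rr:
        c=cv2.HoughCircles(cv2.GaussianBlur(g,(3,3),0),cv2.HOUGH_GRADIENT_ALT,1,4,param1=150,param2=.5,minRadius=a,maxRadius=b)
        print((a,b),None if c is None else (c[0][:n]+[x0,y0,0]).round(1).tolist() if c.shape[2]==3 else (c[0][:n,:3]+[x0,y0,0]).round(1).tolist())
E
python3 - <<'E'
from circ import *
s,W,im,p=look("s1.npz",[385.7,313.4,12])
rings(im,p,[(10,22),(22,45)])
g=cv2.cvtColor(im,cv2.COLOR_RGB2GRAY)
x,y=p.astype(int)
for r in range(y-56,y+57,4): print(" ".join(f"{v//10:2d}" for v in g[r,x-60:x+60:4]))
E
```

```text
pos [387.4 311.5 115.5] expect px [326. 236.]
(10, 22) [[326.0, 230.0, 13.1]]
(22, 45) [[330.0, 232.0, 31.4]]
 9  9  9  9  9 10 10 10  9  9  9  9  9  9  9  9  9 10  9  9  9  8  7  7  7  7  7  7  7  7
10  9  9  9  9 10 10 10  9  9  9  9  9  9  9  9  9  9  9  8  7  7  7  7  7  7  7  7  7  7
10  9  9  9  9  9  9 10  9  9  9  9  9  9  9  9  9  9  9  7  7  7  7  7  7  7  7  7  7  6
 9  9  9  9  9  9  9  9 10  9  9  9  9  9  9  9  9  9  7  7  7  7  7  7  7  7  7  7  7  7
 9  9  9  9  9  9 10  9  9 10 10  9  9  9  9  9  9  7  7  7  7  7  7  7  7  7  7  7  6  6
10 10  9  9  9  9  9 10  9  9  9  9 10  9  8  7  8  7  7  7  7  6  6  7  7  7  7  7  7  7
 9 10  9  9  9  9  9 10 10  9  8  7  6  7  3  3  5  5  4  7  7  7  6  6  6  6  7  7  7  7
 9 10  9  8  7  8  9  9  9  7  7  3  6  6  7  3  6  5  3  4  5  7  6  6  7  6  7  7  7  7
14  8  7  7  7  7  7  7  7  7  5  5  3  5  5  5  5  5  4  5  5  4  6  7  7  7  7  7  6  7
14 14  7  7  7  7  7  6  7  4  5  5  5  5  5  5  5  5  5  5  5  3  5  6  7  7  7  7  6  6
14 14 14 14  7  6  7  6  7  3  5  5  5  5  5  5  5  5  5  5  5  5  5  6  7  7  6  6  6  7

[... 919 characters left out ...]
9  9  9  9  9  9  9  9  6  7  7  8  9  7  6  6  7  7  7  6  6  6  6  7
 9  9  9  9  9  9  9  9  9  9  9  9  9  9  9  9  9  9  9  9  7  6  6  7  6  6  7  6  6  6
 9  9  9  9  9  9  9  9  9  9  9  9  9  9  9  9  9  9  9  9  9  9  7  7  6  6  6  6  7  6
 9  9  9  9  9  9  9  9  9  9  9  9  9  9  9  9  8  9  9  9  9  9  9  9  7  6  6  7  7  6
 9  9  9  9  9  9  9  9  9  9  9  9  9  9  9  9  9  9  9  9  9  9  9  9 10  9  9  9  7  7
 9  9  9  9  9  9  9  9  8  9  9  9  9  9  9  9  9  9  8  9  9  9  9  9  9  9  9  9  9  9
 9  9  9  9  9  9  9  9  9  9  9  9  9  9  9  9  9  9  9  9  9  9  9  9  9  9  9  9  9  9
 9  9  9  9  9  9  9  9  9  9  9  9  9  9  9  9  9  9  9  9  9  9  9  9  9  9  9  9  9  9
```

The pixel map shows the ring over columns 296–359 and rows 203–263, with its centre at about (329,232).

```bash
python3 - <<'E'
from h import *
d=np.load("s1.npz");W=dict(intrinsics=d["K"],R=d["R"],t=d["t"])
print(tri([(W,(329,232)),(arm.camera_params("scene"),(518,308))]),tri([(W,(329,232)),(arm.camera_params("top"),(132,333))]))
X=plane(W,(329,232),14);print(X,togo([X[0],X[1],6]))
print(np.linalg.norm(plane(W,(297,232),14)-plane(W,(359,232),14)))
E
```

```text
(array([382.12458652, 312.81586905,  13.82117579]), np.float64(0.8128735864753365)) (array([385.31624881, 315.84090473,  -1.28172275]), np.float64(0.34626767180610296))
[381.74821314 313.53278681  14.        ] [  4.29676043   4.43502023 109.63120275]
40.08805434471708
```

>>> servo_tool(
  rows=[
    [[85,4.3,4.4,40,0,0,0],[85,4.3,4.4,80,0,0,0],[85,4.3,4.4,100,0,0,0],[70,4.3,4.4,107,0,0,0],[60,4.3,4.4,107,0,0,0],[56,4.3,4.4,107,0,0,0],[56,4.3,4.4,107,0,0,0],[56,4.3,4.4,107,0,0,0]],
  ],
)

```text
clock: 21.68
position: [381.5, 315.3, 9.4]
ee_rot: [-0.226, 0.974, 0.0, 0.0]
contact_force: [0.1, -0.7, 0.3]
gripper_width: 55.7
grasp_force: 0.0
```

```bash
python3 - <<'E'
from circ import *
print(togo([381.75,313.5,7.5]))
s,W,im,p=look("s2.npz",[381.75,313.5,16])
g=cv2.cvtColor(im,cv2.COLOR_RGB2GRAY)
for r in range(int(p[1])-72,int(p[1])+73,6): print(r," ".join(f"{v//10:2d}" for v in g[r,230:416:6]))
E
```

```text
[ 0.63645553 -1.74965835  1.90401073]
pos [381.5 315.3   9.4] expect px [318. 312.]
239 12 12 12 12 12 12 12 12 12 12 12 11 10  9  8  9  9  9  9  9  9  9  9  9  9  9  9  8  8  9  9
245 19 12 12 12 12 12 12 12 12 12 12 12  9  9  9  9  9  9  9  9  9  9  9  9  9  9  9  9  8  8  8
251 22 22 21 13 12 12 12 12 12 12 11  9  9  9  9  9  9  9  9  9  9  9  9  9  9  9  9  9  8  8  8
257 22 21 21 21 21 14 10  9  9  9  9  9  9  9  8  6  8  9  9  9  9  8  8  8  9  9  9  9  9  9  9
263 19 22 20 21 20 18 18 16  9  9  9  5  5  3  3  7  6  4  7  9  9  8  8  8  8  8  9  9  9  9  9
269 19 19 22 18 18 18 18 18  9  4  3  7  7  6  4  7  7  4  3  5  9  8  8  9  8  9  9  9  8  9  9
275 18 19 19 18 18 19 18 18  7  8  4 13 14  7  5  7  7  3  7  7  6  8  8  9  9  9  9  8  8  9  9
281  9  9 10 17 18 17 10  6 14 13  8  7 13 14  7  7  7  6  7  6  7  3  8  9  9  9  8  9  8  8  8
287  8  8  4  8  8  8  9  4 14 10 14 14 13 12  7  7  7  7  7  6  3  6  6  8  9  9  8  8  2  6  6
293  8  8  3  5  8  8  7  6  5 13 14  7  7  7  8  7  7  7  7  7  6  7  6  8  8  8  8  8  2  2  6
299  8  3  3  4  9  9  7  6  7  7  7  7  8  9 
[... 708 characters left out ...]
  9  8  8  8  1  1  1
347  2  2  2 11 11 11 11 12 11  3  4  7  7  6  7  6  6  7  7  7  4  9  9  9  8  9  8  8  2  1  1
353  2  2  2 11 11 11 12 11 12 12  5  7  7  4  6  6  6  3  6  8  8  8  8  9  8  8  8  8  8  1  1
359  2  2  8 11 12 12 11 11 11 12 12 12 12  6  7  7  9  8  8  8  8  8  8  8  8  8  8  8  8  1  1
365  2  2 11 11 12 11 11 11 11 12 12 12 12 12 12 11 11 11 12 12 11  9  9  9  8  8  8  8  8  3  1
371  2  2 11 11 11 11 11 12 11 11 12 12 12 11 11 11 11 11 12 12 12 12 12 12 11  8  8  9  9  8  1
377  1 10 12 12 11 11 11 11 11 12 12 12 12 11 11 11 11 11 12 11 11 11 12 12 12 12 12 12 11  9  1
383  2 12 12 12 12 11 11 11 11 12 12 11 12 11 11 11 12 11 11 11 11 11 11 11 12 11 12 11 11 12  4
```

The bearing is about 1.7 mm off along tool y in the grip. Correcting, then closing.

>>> servo_tool(
  rows=[
    [[56,0.8,-1.7,1.5,0,0,0],[56,0.8,-1.7,1.5,0,0,0],[45,0.8,-1.7,1.5,0,0,0],[33,0.8,-1.7,1.5,0,0,0],[33,0.8,-1.7,1.5,0,0,0],[33,0.8,-1.7,1.5,0,0,0]],
  ],
)

```text
clock: 22.48
position: [381.4, 313.4, 7.9]
ee_rot: [-0.227, 0.974, 0.0, 0.0]
contact_force: [-3.4, -0.3, 5.5]
gripper_width: 39.1
grasp_force: 59.7
```

>>> servo_tool(
  rows=[
    [[33,0,0,-3,0,0,0],[33,0,0,-8,0,0,0],[33,0,0,-30,0,0,0],[33,0,0,-70,0,0,0],[33,0,0,-110,0,0,0],[33,0,0,-125,0,0,0],[33,0,0,-125,0,0,0],[33,0,0,-125,0,0,0]],
  ],
)

```text
clock: 23.48
position: [380.9, 312.4, 131.4]
ee_rot: [-0.226, 0.974, -0.001, -0.001]
contact_force: [-0.5, -0.4, -1.7]
gripper_width: 38.9
grasp_force: 60.6
```

```bash
python3 - <<'E'
from circ import *
s,W,im,p=look("s3.npz",[0,0,1]);R=Ro.from_quat(s["ee_rot"]);print(s["contact_force"],s["gripper_width"])
g=cv2.cvtColor(im,cv2.COLOR_RGB2GRAY)
for r in range(240,382,5): print(r," ".join(f"{v//10:2d}" for v in g[r,236:410:6]))
a=np.linspace(0,2*np.pi,90)
for n,r,z in(("z6",20.5,-1.9),("top",20.5,9.1),("boretop",10,9.1)):
    P=np.array([proj(W,s["position"]+R.apply([r*np.cos(t),r*np.sin(t),-z])) for t in a]);print(n,P.min(0).round(),P.max(0).round())
print(togo([595.8,-135.6,s["position"][2]]))
E
```

```text
pos [380.9 312.4 131.4] expect px [  42. -936.]
[-0.54395782 -0.36442446 -1.73738286] 38.905981158756425
240 19 19 19 19 19 19 19 19 16 16 17 11 11 10  8  7  8  8  8  7  8  7  7  8  7  7  8  8  8
245 19 19 19 19 19 19 19 14 12 12 18 11 10 10 10  8  8  8  7  7  8  8  7  8  7  8  8  7  7
250 19 18 18 19 20 19 13 11 11 11 10 10 10 10 10 10 11  8  7  7  7  8  8  7  8  7  8  8  7
255 19 19 19 19 18 11 11 10 11 10 11 11 11 10 10 10 11 11  7  7  8  7  8  7  8  8  7  7  8
260 19 12 11 10 11 10 11 10 11 10 11 10 10 11 10  8 10 10  9  8  7  8  7  8  8  8  7  7  8
265 11 11 11 11 10 10 11 11 10 10 10  9  5  5  4  5  6  9 10 11  8  7  7  8  7  7  8  8  7
270 11 11 10 10 10 11 10 10 11 10  5 12 12  5  3 13 13  3  3  4 10 10  8  8  7  7  7  8  8
275 10 11 11 11 11 10 11 10 10  3  3 13 12 13  5 13  6  5  3  5  8 10 11 10 10  8  8  8  8
280 11 10 11 11 11 10 11 10 11 12  4 13 12  7  5  5  5  3  6  6  6  8 10 10 10 10 10 10 10
285 11 11 10  7  7  3 10  5 12 12  8  6 12  9  8  6  6  5  6  6  6  3 10  2  5  5  9 10 10
290 10 10 10  7  7  3 10  3 12 12 11 12  6  6  6  6  6  6  6  5  3  4  6  2  4  5  5 
[... 1080 characters left out ...]
17  2  2  2  2  2
355  2  2  2  2  2  4 10 10 10  9  6  6  6  6  6  6  6  5  6  6 18 19 19 19  2  2  2  2  2
360  2  2  2  2  2  9 10 11 10 10 11  7  5  3  6  6  5  4 17 18 19 19 18 19  2  2  2  2  2
365  2  2  2  2  2 10 11 10 10 12 18 19 19 18 19 17 19 19 19 19 19 18 19 19  2  2  2  2  2
370  2  2  2  2  2 10 10 11 18 19 19 19 19 19 19 18 19 19 19 11  8  7 15 16  8  2  1  1  2
375  1  2  2  2  2 10 16 18 19 19 19 19 19 19 19 19 19 19 12  8  4  4  4  5 15  2  2  1  1
380  2  2  2  2  5 19 19 18 19 19 19 19 19 19 19 18 18 19 10  4  5  4  4  4  7  2  2  1  1
z6 [272. 255.] [373. 349.]
top [268. 265.] [377. 364.]
boretop [296. 292.] [349. 340.]
[ 4.52591557e+00 -4.96901094e+02  2.99946399e-01]
```

The bearing is held centred, about +0.5 mm in x. Carrying it to the axle.

>>> servo_tool(
  rows=[
    [[33,0,-20,0,0,0,0],[33,1,-70,0,0,0,0],[33,1,-130,0,0,0,0],[33,2,-190,0,0,0,0],[33,2,-250,0,0,0,0],[33,3,-310,0,0,0,0],[33,3,-370,0,0,0,0],[33,4,-430,0,0,0,0],[33,4,-480,0,0,0,0],[33,4,-496,0,0,0,0]],
  ],
)

```text
clock: 24.78
position: [596.3, -137.4, 130.8]
ee_rot: [-0.224, 0.974, 0.0, -0.001]
contact_force: [-0.7, -0.6, -3.2]
gripper_width: 38.7
grasp_force: 60.7
```

>>> servo_tool(
  rows=[
    [[33,0,-0.9,0,0,0,0],[33,0,-0.9,0,0,0,0],[33,0,-0.9,0,0,0,0]],
  ],
)

```text
clock: 25.15
position: [596.6, -133.3, 132.5]
ee_rot: [-0.227, 0.974, 0.0, -0.0]
contact_force: [-0.5, -0.8, -0.9]
gripper_width: 39.1
grasp_force: 60.7
```

```bash
python3 - <<'E'
from circ import *
s=arm.read_state();R=Ro.from_quat(s["ee_rot"]);print(s["gripper_width"],s["position"])
print(togo(np.array([595.8,-135.6,72.9])-R.apply([.5,0,0])))
E
```

```text
39.12900248005432 [ 596.56334336 -133.32568615  132.4786343 ]
[ 1.18534007 -1.71562116 59.57839486]
```

>>> servo_tool(
  rows=[
    [[33,1.2,-1.7,0,0,0,0],[33,1.2,-1.7,8,0,0,0],[33,1.2,-1.7,20,0,0,0],[33,1.2,-1.7,35,0,0,0],[33,1.2,-1.7,46,0,0,0],[33,1.2,-1.7,48,0,0,0],[33,1.2,-1.7,48,0,0,0],[33,1.2,-1.7,48,0,0,0]],
  ],
)

```text
clock: 26.15
position: [595.7, -136.6, 84.0]
ee_rot: [-0.226, 0.974, 0.0, -0.001]
contact_force: [-3.0, 0.8, -1.8]
gripper_width: 39.4
grasp_force: 60.7
```

```bash
python3 - <<'E'
from circ import *
s,W,im,p=look("s4.npz",[595.8,-135.6,100]);R=Ro.from_quat(s["ee_rot"]);print(s["gripper_width"],s["contact_force"])
print(togo(np.array([595.8,-135.6,72.9])-R.apply([.5,0,0])))
g=cv2.cvtColor(im,cv2.COLOR_RGB2GRAY)
for r in range(284,352,3): print(r," ".join(f"{v//5:2d}" for v in g[r,284:366:3]))
E
```

```text
pos [ 595.7 -136.6   84. ] expect px [325. 327.]
39.35556938455976 [-3.01750116  0.83547211 -1.81207661]
[-1.04954547  0.84096906 11.14277848]
284 21 21 21 21 13  8 10 11 16 20 21 22 22 21 21 21 21 20 14 11 22 22 22 21 22 13  8 11
287 21 21 21 21 15 15 20 21 21 21 21 21 21 21 22 21 21 21 21 19 13 19 21 21 22  7  6  7
290 21 21 21 10 19 21 21 21 21 21 21 21 21 21 21 21 21 21 21 21 21 19 14 21 10  6  8  8
293 21 21 15 19 21 21 21 21 21 21 21 21 21 21 21 21 21 21 21 21 21 21 21 11  8 14 21 12
296  6 10 19 21 21 21 21 21 21 21 21 21 12 20 21 21 21 21 21 21 22 21 21 21 12 22 21 10
299  9 10 16 20 21 21 21 21 20 15  7  8  6  7  7  9 14 20 21 21 21 22 21 21 19 21 12 10
302 10 10 10 10 14 20 21 17  6  5  9 11 12 13 12 12 11  9 16 21 21 21 21 21 21 13 10 10
305 10 10 10 10 10 10 11  6  8 10 11 13 13 14 14 14 14 13  9  9 20 21 11 12 17 21 10 10
308 10 10 10 10 10  9 11  5  8 10 12 14 14 14 15 15 14 13 12  6 10 11 10 10 10 11  9  6
311 10 10 10 10 10  8 10  5  8  9 11 15 15 16 16 15 15  9  9  8  6 10 10 10 10 10  9  9
314 10 10 10 10 10  8  8  6  8  9  9  9 15 17 16  9 11  9  8  8  6 10 10 10 1
[... 366 characters left out ...]
 10 10 10 10 10  8  8  8  7  8  9 10 10 10 10 10 10  8  8  6  8  9 10 10 10 10  8  5
332 10 10 10 10 10 10  8  8  8  7  8  9 10 10 10 10  9  8  7  8  9 10 10 10 10 10 10  9
335  9 10 10 10 10 10  9  8  8  8  6  8  8  9  9  8  7  7  8  9 10 10 10 10 10 10 10 10
338  9 10 10 10 10 10 10  9  8  8  8  8  7  7  7  8  8  8  9 10 10 10 10 10 10 10 10 10
341  9 10 10 10 10 10 10 10  9  9  8  8  8  8  8  8  9 10 10 10 10 10 10 10 10 10  9 10
344 10 10 10 10 10 10 10 10 10 10 10 10 10 10 10 10 10 10 10 10 10 10 10  7  8 10  9 11
347 12 10 10  9 10 10 10 10 10 10 10 10 10 10 10 10 10 10 10 10 10 10 10  5  5  4 10  5
350 17  8  5  5  7 10 10 10 10 10 10 10 10 10 10 10 10 10 10 10 10 10 10  8  5 27 14 10
```

The spindle sits toward +x/+y within the bore, and a 3 N side force agrees. Shifting to relieve it before lowering.

>>> servo_tool(
  rows=[
    [[33,1.0,0.8,0,0,0,0],[33,1.0,0.8,0,0,0,0],[33,1.0,0.8,0,0,0,0]],
  ],
)

```text
clock: 26.58
position: [595.6, -136.4, 84.6]
ee_rot: [-0.226, 0.974, -0.0, 0.0]
contact_force: [-1.6, -0.2, -1.9]
gripper_width: 39.3
grasp_force: 60.8
```

>>> servo_tool(
  rows=[
    [[33,1.0,0.4,0,0,0,0],[33,1.0,0.4,0,0,0,0],[33,1.0,0.4,3,0,0,0],[33,1.0,0.4,3,0,0,0]],
  ],
)

```text
clock: 27.08
position: [594.7, -136.4, 81.2]
ee_rot: [-0.226, 0.974, -0.0, 0.0]
contact_force: [-0.7, -0.7, -1.0]
gripper_width: 39.5
grasp_force: 60.8
```

```bash
python3 - <<'E'
from circ import *
s,W,im,p=look("s5.npz",[595.8,-135.6,100]);print(s["contact_force"])
g=cv2.cvtColor(im,cv2.COLOR_RGB2GRAY)
for r in range(284,360,3): print(r," ".join(f"{v//5:2d}" for v in g[r,284:366:3]))
E
```

```text
pos [ 594.7 -136.4   81.2] expect px [323. 332.]
[-0.65651203 -0.7117496  -0.97013022]
284 21 21 21 21 13  8 10 11 16 21 21 21 22 22 21 21 21 20 14 12 22 22 22 21 22 12  7 11
287 21 21 21 21 15 15 20 21 21 21 21 21 21 21 21 21 21 21 21 19 13 19 21 22 22  7  6  6
290 21 21 21 16 19 21 21 21 21 21 21 21 21 21 21 21 22 21 21 21 21 19 13 21  9  6  7  8
293 20 21 10 19 21 21 21 21 21 21 22 21 21 21 21 21 21 21 22 21 21 21 21 11  8 14 21 11
296  6 10 19 22 21 21 21 21 21 21 21 21 21 21 21 21 21 21 21 21 21 21 21 21 11 22 15 10
299  9 10 11 20 21 21 21 21 20 17 10  7  8  6  6  6 14 21 21 21 21 22 21 21 19 21 10 10
302 10 10 10 10 11 16 21 17  6  6  8  5  6  7  8  6  6  6 15 21 21 21 22 21 21 12 10 10
305 10 10 10 10 10 10 10  5  5  5  6  7  9  9  8  8  9  8  5  8 15 20 21 20 15 19 10 10
308 10 10 10 10 10 10 10  5  5  9 11 12 13 13 13 13 11  6  5  5 10 10 15 11 10 10  9  6
311 10 10 10 10 10  8  8  5  6  8 11 13 14 14 14 14 13  8  5  5  8 10 10 10 10 10  9  8
314 10 10 10 10 10  8  6  6  8  9  9  9 12 15 15 15 10  9  8  5  8 10 10 10 10 10 10 10
317 10 10 10 10  9  8  6  8  9  9  9  9  9  9
[... 574 characters left out ...]
 10 10 10 10 10 10 10  9  6  8  8  9 10 10 10  9  8  7  9 10 10 10 10 10 10 10 10 10
341 10 10 10 10 10 10 10 10 10  8  6  8  8  8  8  8  6  9 10 10 10 10 10 10 10 10 10 10
344 10 10 10 10 10 10 10 10 10 10  9  9  9  9  9 10 10 10 10 10 10 10 10  7  9 10  9 10
347 10 13 12  9 10 10 10 10 10 10 10 10 10 10 10 10 10 10 10 10 10 10 10  5  5  4 10 13
350 15  9  6  5  7 10 10 10 10 10 10 10 10 10 10 10 10 10 10 10 10 10 10  7  4 11 12  9
353 17 17  6  4  9  9 10 10 10 10 10 10 10 10 10 10 10 10 10 10 10 10 10  8 11 15  6  4
356 18 18 18  9 10 10  9 10 10 10  9 10 10 10 10 10  9  5  7 10 10 10 11 21 32 32 32 32
359 18 18 18 18 15 11 10 10 10  5  5  8 10 10 10 10  9  4  4  7 18 27 31 32 32 31 32 31
```

The side force is gone and the spindle is centred. Lowering to the mouth floor.

>>> servo_tool(
  rows=[
    [[33,0,0,2,0,0,0],[33,0,0,4,0,0,0],[33,0,0,6,0,0,0],[33,0,0,7,0,0,0],[33,0,0,7,0,0,0],[33,0,0,7,0,0,0]],
  ],
)

```text
clock: 27.88
position: [594.4, -136.4, 74.4]
ee_rot: [-0.226, 0.974, -0.0, 0.0]
contact_force: [-0.0, -0.4, -1.2]
gripper_width: 39.3
grasp_force: 60.8
```

>>> servo_tool(
  rows=[
    [[33,0,0,0.7,0,0,0],[33,0,0,1.4,0,0,0],[33,0,0,2,0,0,0],[33,0,0,2.5,0,0,0],[33,0,0,2.5,0,0,0],[33,0,0,2.5,0,0,0]],
  ],
)

```text
clock: 28.62
position: [594.8, -136.5, 73.2]
ee_rot: [-0.227, 0.974, -0.0, 0.001]
contact_force: [-2.7, 1.3, 7.1]
gripper_width: 39.2
grasp_force: 61.6
```

Contact at 73.2 against the expected 72.9, so it is seated. Releasing, then on to the washer.

>>> servo_tool(
  rows=[
    [[45,0,0,0,0,0,0],[55,0,0,0,0,0,0],[65,0,0,0,0,0,0],[85,0,0,-2,0,0,0],[85,0,0,-15,0,0,0],[85,0,0,-50,0,0,0],[85,-50,0,-78,0,0,0],[85,-65,0,-78,0,0,0],[85,-65,0,-78,0,0,0],[85,-65,0,-78,0,0,0]],
  ],
)

```text
clock: 29.88
position: [651.1, -108.0, 148.6]
ee_rot: [-0.226, 0.974, 0.0, -0.002]
contact_force: [0.2, -0.6, -0.6]
gripper_width: 85.2
grasp_force: 0.0
```

```bash
python3 - <<'E'
from circ import *
s,W,im,p=look("s6.npz",[595.8,-135.6,82]);print(togo([474.3,13.4,110]))
rings(im,p,[(8,22),(23,45),(45,100)],half=90)
for z in(72,82,100):print(z,proj(W,np.array([595.8,-135.6,z])))
g=cv2.cvtColor(im,cv2.COLOR_RGB2GRAY);x,y=p.astype(int)
for r in range(y-52,y+53,4): print(r," ".join(f"{v//10:2d}" for v in g[r,x-60:x+61:4]))
E
```

```text
pos [ 651.1 -108.   148.6] expect px [321. 142.]
[105.06598463 187.02129329  39.28046469]
(8, 22) [[321.0, 142.0, 16.9], [278.0, 190.0, 15.3], [389.0, 125.0, 17.3], [271.0, 188.0, 14.8]]
(23, 45) [[321.0, 146.0, 41.6], [328.0, 143.0, 40.9], [322.0, 131.0, 41.1], [312.0, 154.0, 32.4]]
(45, 100) [[304.0, 155.0, 65.6], [334.0, 158.0, 67.4], [336.0, 123.0, 66.5], [322.0, 140.0, 48.5]]
72 [321.37074714 141.62374688]
82 [321.39217641 142.07475128]
100 [321.43636357 143.00472204]
90 16 16 16 16 16 16 16 16 16 16 16 16 16 11  8  8  8 11 14 16 16 16 16 16 16 16 16 16 16 16 16
94 16 16 16 16 16 16 16 17 17 16 11  8  9 15 10 15 10  9 13  9 10 16 16 16 16 16 16 16 16 16 16
98 16 16 16 16 16 16 16 16 15  7 16 14 16 16 16 16 16 16 16 16 13  8 11 16 16 16 16 16 16 16 16
102 15 16 16 16 16 16 16 12 14 14 16 16 16 15 15 13 15 16 16 16 16 16  9  9 17 17 16 16 16 16 16
106  4 15 16 16 16 16 12 13 16 16 16 13 13 12  4 13 14 13  6 13 16 16 13  9  9 16 16 16 16 16 16
110  4  8 16 16 16 15 11 15 16 10  4 13 13 13  4 13 13 13  4  8 13 14 16 16  9 13 16 16 16 16 16
114  4  9 16 16 16  9 16 16 13 11  4 11 13 
[... 1293 characters left out ...]
 16  7 16 16 16 16 15
170 16 16 10 10 16 16  8  7 11  9  4 11 13 13 12 13 12 13 12 12 12  4 13 16 12 16 16 16 16 13 14
174 16 16 16  9 13 16 16  9  9  5  7 11 12  8  8 11 12  5 11 11 12 14 16 12 15 15 15 15 14 14 14
178 16 16 16 16 13 14 16 16  8  7  7 11 12  4  9 11 12  5  4 10 15 16  9 16 16 16 14 13 13 13 13
182 15 15 15 15 13  9 14 16 16 12 12  9  8  7  5 11 10  8 15 16 13 11 16 16 16 13 13 13 13 13 13
186 16 16 16  4  4  4  9 12 16 16 16 14  8 10 14 16 14 13  9 11 16 16 14 14 13 13 13 13 13 13 13
190 16 16 14  4  4  4 11 10  9 14 16 16 16 16 16 16 16 16 16 16 16 13 13 13 13 13 13 13 13 13 13
194 13 16 16  4  4  4 15 16 16 13  9 13 16 16 16 16 16 16 16 14 13 13  6  3  3 10 13 13 13 13 13
```

The small bearing is in the mouth, its bore circle at (321,142) concentric with the spindle tip. Next, the washer.

>>> servo_tool(
  rows=[
    [[85,-10,35,0,0,0,0],[85,5,90,0,0,0,0],[85,40,135,10,0,0,0],[85,80,170,30,0,0,0],[85,103,185,39,0,0,0],[85,105,187,39,0,0,0],[85,105,187,39,0,0,0],[85,105,187,39,0,0,0]],
  ],
)

```text
clock: 30.92
position: [477.2, 13.7, 111.2]
ee_rot: [-0.226, 0.974, -0.0, 0.001]
contact_force: [0.1, 0.4, -0.2]
gripper_width: 84.9
grasp_force: 0.0
```

```bash
python3 - <<'E'
from circ import *
s,W,im,p=look("x1.npz",[474.3,13.4,6])
rings(im,p,[(10,20),(21,40)])
g=cv2.cvtColor(im,cv2.COLOR_RGB2GRAY);x,y=p.astype(int)
for r in range(y-40,y+41,4): print(r," ".join(f"{v//10:2d}" for v in g[r,x-48:x+49:4]))
X=plane(W,p,6);print(X)
E
```

```text
pos [477.2  13.7 111.2] expect px [324. 232.]
(10, 20) [[322.0, 230.0, 14.4]]
(21, 40) [[326.0, 230.0, 27.6], [306.0, 240.0, 34.4]]
192 16 16 16 16 16 16 16 16 16 16 16 16 16 16 16 16 14  7  6  6  6  6  6  6  6
196 16 16 17 16 16 16 15 16 16 16 16 16 17 17 16 14 14 11  6  7  7  6  6  6  6
200 16 16 16 16 15 15 16 16 16 16 16 17 16 16 16 13 14  7  7  7  6  6  6  6  6
204 15 16 16 16 16 15 16 15 14 15 11  8  9  9 11 13 13  9  6  6  6  6  6  6  6
208 16 16 14 16 16 15 16 13 10 10 11 11 11 10 11  9 13 13  6  6  6  6  6  6  6
212 14 14 13 14 14 16 14  8 11 11 11 11 11 11 10 11 10 13  6  6  6  6  6  6  6
216 14 14 13 13 13 14 10 11 11 11 11 11 11 11 11 10 10 10 10  7  6  7  7  6  6
220 14 13 13 13 13 14 11 11 11 11 12 13 14 13  9 11 11 10 10  6  6  6  6  6  6
224 14 13 13 14 14 13 12 11 11 13 14 14 14 13 14  8 10 11 10  6  6  5  6  6  6
228 14 14 14 14 14 10 11 11 11 13 14 14 14 13 13  8 11 10 11  7  6  6  6  6  6
232 13 14 13 13 14 13 11 11 10 14 14 13 13 13 13 10 11 11 10 12  6  6  6  6  6
236 14 13 13 13 14  9 11 11 11 13 13 13 13 13 13  9 10 11 10 13  6  6  6  5  6
240 14 13 13 14 13 13 11 11 11  8 14 14 13 13  9 10 10 10 11 13  6  6  6  6  6
244 13 13 13 13 13 14  9 10 11 11  8  7  7  7 10 11 11 10 13 13  7  6  6  6  5
248 16 16 15 14 16 16 17 10 11 11 11 11 11 10 10 11 10 12 13 14 11  6  6  6  6
252 16 16 16 16 16 16 16 16 12 10 11 11 10 10 10 10 12 13 13 14 14  6  6  6  6
256 11 16 16 16 16 16 16 16 16 16 14 12 12 12 13 14 13 14 13 13 14  6  6  6  6
260 15 16 15 16 16 16 16 16 16 16 16 16 17 16 16 13 13 14 11 14 13  9  6  6  6
264 16 16 16 17 16 16 16 16 16 16 16 16 17 16 16 16 15 13  7  6  6  6  6  6  6
268  9 10 16 16 16 16 16 15 16 15 16 15 16 16 16 16 16  7  6  6  6  6  6  6  6
272  9  9  9  9 13 16 15 12  9 11  9  9 10 11 12 15 12  9  8  6  6  6  6  6  6
[474.3  13.4   6. ]
```

The washer is centred at about (324,230), spanning columns 298–350 and rows 203–255.

```bash
python3 - <<'E'
from h import *
d=np.load("x1.npz");W=dict(intrinsics=d["K"],R=d["R"],t=d["t"])
X=plane(W,(324,230),5);print(X,togo([X[0],X[1],4]),np.linalg.norm(plane(W,(298,230),5)-plane(W,(350,230),5)))
print(tri([(W,(324,230)),(arm.camera_params("scene"),(356,239))]))
E
```

```text
[473.0274152   12.91371865   5.        ] [  4.05682027   1.14754672 107.00974011] 34.2131534885685
(array([472.74699035,  13.52717857,   4.13285101]), np.float64(0.6973561823688252))
```

>>> servo_tool(
  rows=[
    [[85,4,1.1,40,0,0,0],[70,4,1.1,80,0,0,0],[55,4,1.1,100,0,0,0],[50,4,1.1,106,0,0,0],[46,4,1.1,106,0,0,0],[46,4,1.1,106,0,0,0],[46,4,1.1,106,0,0,0]],
  ],
)

```text
clock: 31.85
position: [472.5, 13.2, 5.7]
ee_rot: [-0.226, 0.974, 0.0, 0.001]
contact_force: [0.2, 0.2, 0.3]
gripper_width: 45.8
grasp_force: 0.0
```

```bash
python3 - <<'E'
from circ import *
s,W,im,p=look("x2.npz",[473,13,6]);print(togo([473,13,0]),s["gripper_width"])
g=cv2.cvtColor(im,cv2.COLOR_RGB2GRAY);x,y=p.astype(int)
for r in range(y-60,y+61,5): print(r," ".join(f"{v//10:2d}" for v in g[r,240:410:6]))
E
```

```text
pos [472.5  13.2   5.7] expect px [322. 307.]
[-0.48379499 -0.4264417   5.58214621] 45.76295568423622
247 19 19 19 11 11 11 10 10 10 10  7  7  7  8  8  8  7  8  7  7  7  7  7  7  7  7  7  7  7
252 19 19 19 11 10 10 10 10 11  8  7  7  7  8  8  8  7  7  7  7  7  8  8  7  7  7  7  7  7
257 18 19 19 12 10 10 10  8 10  7  7  7  8  7  7  7  7  7  7  7  8  8  8  7  7  7  7  7  8
262 18 19 19 16 10 10  7  8  8  8  7  7  6  6  7  7  7  7  7  7  7  7  7  7  7  7  7  8  7
267 17 19 18 12  8  7  7  7  7  7  5  5  6  6  5  5  5  7  7  7  7  7  7  7  7  7  7  7  8
272 19 19 16 14  8  8  7  7  7  5  6  6  6  6  6  6  6  5  6  7  7  7  7  7  7  7  7  7  8
277 18 19 17 15  7  7  8  8  5  6  6  6  6  6  6  6  6  6  6  7  7  8  7  7  7  7  7  7  7
282 15  8  8  8  7  8  8  6  6  6  6  6  6  6  6  6  6  6  6  5  7  8  7  7  8  8  8  7  7
287  8  7  7  3  7  7  8  6  6  6  6  6  7  7  7  6  6  6  6  6  7  7  7  7  1  5  5  6  7
292  7  7  6  3  8  7  7  6  6  6  6  7  7  7  7  7  7  6  6  6  6  7  7  5  1  2  5  5  7
297  7  7  2  2  8  8  6  6  6  6  7  7  7  7  7  7  7  6  6  6  6  7  7  7  1  1  5  5 
[... 576 characters left out ...]
  6  6  6  6  6  6  6  6  6  6  6  7  7  8  7  7  1  1  1  1  6
337  2  2  2  2 10 11 10 10  9  6  6  6  6  6  6  6  6  6  6  7  7  7  8  7  1  1  1  1  6
342  2  1  1  2 11 11 10 10 10 10  6  6  6  6  6  6  6  7  7  8  7  7  7  7  1  1  1  1  1
347  2  1  1  2 10 10 10 10 10 10 10  8  6  6  6  7  7  7  7  8  7  7  7  7  2  1  1  1  1
352  2  1  2  7 11 10 10 10 10 10 10 10 10  8  8  7  7  7  7  8  8  7  8  7  7  1  1  1  1
357  2  1  2 10 11 10 10 10 10 10 10 10 10  9  8  7  7  7  7  7  8  7  7  7  7  1  1  1  1
362  1  1  1 10 11 10 10 10 10 10 10 10 10 10 11  9  7  8  7  7  7  7  7  7  7  1  1  1  1
367  1  1  2 10 10 10 10 10 10 10 10 10 10 10 10 10 10  9  7  7  7  7  7  7  7  2  1  1  1
```

>>> servo_tool(
  rows=[
    [[46,-0.2,-0.8,2,0,0,0],[46,-0.2,-0.8,3.5,0,0,0],[46,-0.2,-0.8,4.5,0,0,0],[46,-0.2,-0.8,4.5,0,0,0],[46,-0.2,-0.8,4.5,0,0,0]],
  ],
)

```text
clock: 32.52
position: [472.4, 12.3, 0.3]
ee_rot: [-0.226, 0.974, -0.0, -0.0]
contact_force: [-0.3, 0.6, 0.5]
gripper_width: 46.0
grasp_force: 0.0
```

>>> servo_tool(
  rows=[
    [[36,0,0,0,0,0,0],[28,0,0,0,0,0,0],[28,0,0,0,0,0,0],[28,0,0,0,0,0,0]],
  ],
)

```text
clock: 33.02
position: [472.5, 12.3, 0.9]
ee_rot: [-0.227, 0.974, -0.0, 0.0]
contact_force: [-1.0, -0.0, 5.0]
gripper_width: 31.8
grasp_force: 59.0
```

>>> servo_tool(
  rows=[
    [[28,0,0,-3,0,0,0],[28,0,0,-8,0,0,0],[28,0,0,-25,0,0,0],[28,0,0,-60,0,0,0],[28,0,0,-100,0,0,0],[28,0,0,-120,0,0,0],[28,0,0,-120,0,0,0],[28,0,0,-120,0,0,0]],
  ],
)

```text
clock: 34.02
position: [471.6, 12.2, 119.5]
ee_rot: [-0.226, 0.974, 0.0, -0.001]
contact_force: [0.0, 0.1, -1.0]
gripper_width: 31.9
grasp_force: 59.6
```

```bash
python3 - <<'E'
from circ import *
s,W,im,p=look("x3.npz",[473,13,6]);R=Ro.from_quat(s["ee_rot"]);print(s["gripper_width"])
g=cv2.cvtColor(im,cv2.COLOR_RGB2GRAY)
for r in range(240,372,5): print(r," ".join(f"{v//10:2d}" for v in g[r,240:410:6]))
a=np.linspace(0,2*np.pi,90)
for n,r,z in(("bot",18,-1),("top",18,-5),("boretop",10,-5),("borebot",10,1)):
    P=np.array([proj(W,s["position"]+R.apply([r*np.cos(t),r*np.sin(t),z])) for t in a]);print(n,P.min(0).round(),P.max(0).round())
print(togo([595.8,-135.6,s["position"][2]]))
E
```

```text
pos [471.6  12.2 119.5] expect px [322. 236.]
31.893967362481902
240 17 17 17 17 15 14 15 14 14 15 15 15 17 14 14 14 15 15 15  7  7  7  6  7  7  7  7  7  6
245 18 17 17 17 16 17 17 17 15 18 15 17 18 17 16 14 14 15 14  7  7  6  7  7  7  6  7  6  6
250 18 17 18 16 18 12 17 10 10 10 17 18 17 17 17 15 15 15 15 11  7  7  7  7  7  6  7  7  7
255 17 17 18 16 17 17 10 10 10 10 10 10 18 16 17 17 14 14 15 14  7  7  6  7  7  7  7  7  7
260 17 17 13  9  9 10 10 11 11 14 10 10 10 10 16 17 17 15 15 15  7  7  7  7  7  7  7  7  7
265  9  9  9 10  9 10  8 17 18 16 10 10 10 10 10 17 17 17 15 15  7  7  7  6  7  6  7  7  7
270 10  9 10  9 10  9 10 11 10 10  9  6  5  6  5  6  6 11 17 15  7  7  7  7  7  7  6  6  7
275 10 10 10  9 10 10  9  9  9  8  6 11 12 12 12 11 11  7 10 18 10  7  7  7  6  7  6  7  6
280 10  9  9  9 10 10  9 10  8  8 12 12 11 11 12 11 11 11 10 10 14  9  9  7  7  7  7  7  6
285  9 10  9 10  6  6  3  9  8 11 12 12 12 11 12 12 11 11 11 11 12  2  6  6  9  9  9  9  9
290  9 10  9  9  6  6  3  7 11 11 11 12 12 11 11 11 11 11 11 10  5  2  6  6  8  9  9  9  9
295  9  9  5  6  6  6  2 11 11 11 
[... 885 characters left out ...]
  1  1  1  1  1  9  9  5  5  5  5  5  5  5  5  5  5  9  9  1  1  1  1  1  1  1  1
350  1  1  1  1  1  1  1  9  9  9  6  5  5  5  5  5  5  7  9  9  9  2  1  1  1  1  1  1  1
355  1  1  1  1  1  1  3  9  9  9  9  9  9  6  7  9  9  9  9  9  9  5  1  1  1  1  1  1  1
360  1  1  1  1  1  1  6  9 10  9  9  9  9  9  9  9  9  9  9  9  9  8  1  1  1  1  1  1  1
365  1  1  1  1  1  1  9  9  9  9  9  9  9  9  9  9  9  9  9  9  9  9  1  1  1  1  1  1  1
370  1  1  1  1  1  1  9  9  9  9  9  9  9  9  9  9  9  9  9  9  9  9  1  1  1  1  1  1  1
bot [277. 264.] [368. 348.]
top [276. 267.] [369. 353.]
boretop [297. 287.] [349. 335.]
borebot [298. 281.] [348. 327.]
[ -46.45475505 -187.37231401   -0.53648244]
```

The washer is held level, with its centre at about (−0.5, −0.3) mm in tool axes. Carrying it over the axle.

>>> servo_tool(
  rows=[
    [[28,-4,-15,0,0,0,0],[28,-12,-50,0,0,0,0],[28,-24,-100,0,0,0,0],[28,-36,-148,0,0,0,0],[28,-44,-180,0,0,0,0],[28,-45,-187,0,0,0,0],[28,-45,-187,0,0,0,0],[28,-45,-187,0,0,0,0],[28,-45,-187,0,0,0,0]],
  ],
)

```text
clock: 35.2
position: [594.9, -134.9, 120.6]
ee_rot: [-0.227, 0.974, 0.0, 0.0]
contact_force: [0.1, -0.7, -0.4]
gripper_width: 31.8
grasp_force: 59.6
```

```bash
python3 - <<'E'
from circ import *
s=arm.read_state();R=Ro.from_quat(s["ee_rot"]);print(s["gripper_width"],s["position"])
print(togo(np.array([595.0,-136.0,82.9])-R.apply([-.5,-.3,0])))
E
```

```text
31.75608775056907 [ 594.89112425 -134.87862184  120.57632051]
[ 0.90084756 -0.75657866 37.67621839]
```

>>> servo_tool(
  rows=[
    [[28,0.9,-0.8,0,0,0,0],[28,0.9,-0.8,0,0,0,0],[28,0.9,-0.8,8,0,0,0],[28,0.9,-0.8,16,0,0,0],[28,0.9,-0.8,22,0,0,0],[28,0.9,-0.8,25,0,0,0],[28,0.9,-0.8,25,0,0,0],[28,0.9,-0.8,25,0,0,0]],
  ],
)

```text
clock: 36.2
position: [595.0, -136.8, 95.5]
ee_rot: [-0.226, 0.974, -0.0, 0.0]
contact_force: [0.8, 0.3, -0.6]
gripper_width: 32.5
grasp_force: 59.6
```

```bash
python3 - <<'E'
from circ import *
s,W,im,p=look("x4.npz",[595,-136,100]);R=Ro.from_quat(s["ee_rot"]);print(s["contact_force"])
print(togo(np.array([595.0,-136.0,82.9])-R.apply([-.5,-.3,0])))
g=cv2.cvtColor(im,cv2.COLOR_RGB2GRAY)
for r in range(264,360,3): print(r," ".join(f"{v//5:2d}" for v in g[r,278:368:3]))
E
```

```text
pos [ 595.  -136.8   95.5] expect px [324. 312.]
[ 0.7819991   0.29965403 -0.62944132]
[ 0.21880916  1.02053056 12.70829217]
264 27 25 13 19 21 21 21 19  8 13 11 12 11 11 12 21 21 12 14 18 11 22 23 22 22 22  7 12 27 27
267 27 15  8 21 22 21 16 20 10 13 11 11 10 11 12 12 13 11 11 11 12 16 18 22 22 21  6  6 20 26
270 26 12  6 20 15 19 11 10 10 11 10 11 10 10 11 12 12 12 10 12 12 17 21 16 17  7  8 10 12 26
273 15  7  6  7 10 11 10 10 10 11 13 19 22 22 23 22 21 20 20 19 12 12 14 21 15  8 20 22 20 21
276 13 10 12  8  8  9 10 13 20 22 22 22 22 22 22 23 22 22 22 22 22 19 12 11 15 10 11 15 11 13
279 12 20 15 10  9  9 21 22 22 23 22 22 22 22 22 23 23 22 21 22 22 22 21 18 10 11 10 10 10 12
282  8 10 10  9 10 21 23 23 22 22 22 22 22 22 22 22 23 23 22 21 22 22 22 22 22 16  9 10 10  7
285  5 10  9 11 22 22 22 23 22 22 22 23 22 22 22 22 22 23 23 22 22 22 22 22 21 22 13  9  6  4
288  5  8 11 22 22 22 22 22 23 22 22 22 22 22 22 22 22 22 23 22 21 22 22 22 22 22 22  9  6  4
291  4  7 22 22 22 22 22 22 22 23 22 22 22 19 18 18 20 21 22 23 22 21 22 22 22 22 15 10  6  4
294  4  9 12 17 22 22 22 22 22 22 1
[... 1332 characters left out ...]
  8  8 10 10 10 11 10 10 10 10 10  9  3  3
339  3 17 17 10 10 10 10 10 10 10 10 10 10 10 10 10 10 10 10 10 10 10 10 10 10 10 12 21  9  2
342  3 18 18 17 11 10 10 10 10 10 10 10 10 10 10 10 10 10 10 10 10 10 10 10 10 11 30 32 23  2
345  6 18 17 18 17 12 10 10 10 10 10 10 10 11 10 10 10 10 10 10 10 10 10 10 12 28 32 32 31  5
348  9 17 17 18 18 17 14 10 10 10 10 10 10 10 10 10 10 10 10 10 10 10 11 24 32 32 32 32 32 13
351 14 17 17 18 18 18 18 17 14 11 10 10 10 10 10 10 10 10 10 10 10 21 31 32 32 32 32 32 32 22
354 17 17 17 17 17 17 18 18 17 17 17 15 12 10 10 11 12 18 23 27 32 32 32 32 32 33 32 31 32 29
357 17 17 16 17 17 17 17 18 17 17 17 17 18 18 17 17 18 17 18 24 30 32 33 32 32 33 31 31 32 32
```

The spindle tip sits centred in the washer's bore to within about 0.6 mm along y. Lowering.

>>> servo_tool(
  rows=[
    [[28,0.2,0.7,0,0,0,0],[28,0.2,0.7,2,0,0,0],[28,0.2,0.7,5,0,0,0],[28,0.2,0.7,8,0,0,0],[28,0.2,0.7,9.5,0,0,0],[28,0.2,0.7,9.5,0,0,0],[28,0.2,0.7,9.5,0,0,0]],
  ],
)

```text
clock: 37.12
position: [594.4, -136.2, 85.9]
ee_rot: [-0.226, 0.974, -0.0, 0.0]
contact_force: [-0.3, -0.2, -0.9]
gripper_width: 31.8
grasp_force: 59.6
```

>>> servo_tool(
  rows=[
    [[28,-0.2,0,1,0,0,0],[28,-0.2,0,2,0,0,0],[28,-0.2,0,2.5,0,0,0],[28,-0.2,0,3,0,0,0],[28,-0.2,0,3.5,0,0,0],[28,-0.2,0,3.5,0,0,0],[28,-0.2,0,3.5,0,0,0]],
  ],
)

```text
clock: 38.0
position: [594.8, -136.1, 83.3]
ee_rot: [-0.227, 0.974, -0.0, 0.0]
contact_force: [-1.8, 0.7, 6.2]
gripper_width: 31.7
grasp_force: 60.4
```

Contact at 83.3 against the expected 82.9. Releasing and retreating.

>>> servo_tool(
  rows=[
    [[38,-0.2,0,0,0,0,0],[46,-0.2,0,0,0,0,0],[56,-0.2,0,0,0,0,0],[70,-0.2,0,-2,0,0,0],[85,-0.2,0,-15,0,0,0],[85,-0.2,0,-45,0,0,0],[85,-50,0,-68,0,0,0],[85,-65,0,-68,0,0,0],[85,-65,0,-68,0,0,0],[85,-65,0,-68,0,0,0]],
  ],
)

```text
clock: 39.25
position: [651.4, -107.7, 149.3]
ee_rot: [-0.226, 0.974, 0.0, -0.001]
contact_force: [-0.4, -0.3, -0.7]
gripper_width: 84.9
grasp_force: 0.0
```

```bash
python3 - <<'E'
from circ import *
s,W,im,p=look("x6.npz",[595,-136,88]);print(s["contact_force"],s["clock"])
rings(im,p,[(8,23),(24,40),(41,60)],half=90)
for z in(72,88,100):print(z,proj(W,np.array([595,-136,z])))
g=cv2.cvtColor(im,cv2.COLOR_RGB2GRAY);x,y=p.astype(int)
for r in range(y-52,y+53,4): print(r," ".join(f"{v//10:2d}" for v in g[r,x-60:x+61:4]))
# side view: heights along the axle in the scene camera
S=arm.camera_params("scene");gs=cv2.cvtColor(arm.get_image("scene"),cv2.COLOR_RGB2GRAY)
for z in(43,72,82,88,100):print("scene",z,proj(S,np.array([595,-136,z])).round(1))
u=proj(S,np.array([595,-136,85])).astype(int)
for r in range(u[1]-28,u[1]+34,2): print(r," ".join(f"{v//10:2d}" for v in gs[r,u[0]-34:u[0]+35:2]))
E
```

```text
pos [ 651.4 -107.7  149.3] expect px [321. 140.]
[-0.3606536  -0.2935152  -0.66266745] 39.25
(8, 23) [[321.0, 141.0, 17.6], [389.0, 124.0, 16.5], [342.0, 204.0, 17.4], [277.0, 189.0, 15.3]]
(24, 40) [[336.0, 155.0, 32.3], [308.0, 149.0, 32.2], [328.0, 132.0, 32.9], [312.0, 129.0, 35.7]]
(41, 60) [[324.0, 141.0, 47.7], [298.0, 168.0, 50.0], [302.0, 156.0, 54.6]]
72 [321.13570367 139.07207334]
88 [321.14605674 139.62658537]
100 [321.15494955 140.10288614]
87 16 16 16 16 16 16 16 16 16 16 16 16 16 16 16 16 16 16 16 16 16 16 16 16 16 16 16 16 16 17 17
91 16 16 16 16 16 16 16 16 16 16 16 12  8  9  8  9  9  8  8 12 16 16 16 16 15 16 16 16 16 16 16
95 16 16 16 16 16 16 17 17 17 13 13  9 14 16 15 16 16 10 16 13  8 11 16 16 16 16 16 16 16 16 16
99 16 16 16 16 16 16 16 16  8 10 16 16 16 16 16 16 16 16 16 16 16 13  7 16 17 17 15 16 16 16 17
103  9 16 16 16 16 16 16  9 16 16 16 16 13  8  7  9 14 13 14 16 16 16  9  8 16 16 16 16 16 16 16
107  4 10 16 16 16 16  7 14 16 16 10 13 13 13 14 14 13 13  7  6 13 16 16 10  7 16 16 16 16 16 17
111  4  7 16 16 16 11 15 16 15  5  9 14 14 14 14 14 14 13 14 13 
[... 4765 characters left out ...]
6  6  6  6  6  6  8 13 15 14 13 15  9 10 14 15
212 15 15 15 15 14 10 15 13 13 15 10  8  6  6  6  6  6  6  6  6  6  6  6  7  9 13 15 15 15 15 12  6  6  6  9
214 15 15 15 15 12  6 10 15 15 15 15 10  8  7  6  6  6  6  6  6  6  7 10 13 15 15 15 15 15 13  6  5  6  5  4
216 16 15 14 13  5  6  5  9 15 14 14 15 15 14 13 13 12  9  9 10 12 13 13 13 13 12 12 13 10  6  4  5  4  3 10
218 13 15 14  6  5  5  5  5  7 11 13 13 13 13 13 12 12 10  4  5 11 12 12 12 12 12 10  7  6  4  3  4  3  8 14
220 14 14 14  4  4  4  4  3  5  6  7  9 12 12 13 12 12 10  4  5 12 12 12 11  9  6  5  5  4  3  3  5 10 13 14
222 14 14 13  9  4  3  4  3  3  4  5  6  6  7  7  9  9  9  9  9  8  7  7  5  5  5  4  3  3  3  5 10 11 13 13
```

The washer lies as an even, level ring on the small bearing: its bore circle at (321,141) is concentric with the spindle, and the scene camera puts it at the predicted row. The robot is clear of everything, so I'm handing the job in.

```bash
python3 -c "
from bench import arm
print(arm.job_done())"
```

```text
the job is handed in; nothing more can be done
None
```

The hub is built up in order: large bearing, hub, small bearing, washer. Each part was set down by contact within 0.5 mm of its expected height, and the nut, cap and tin were left alone; I handed the job in just after 39 s, with no verdict shown.

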